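Line up the gift boxes in the packing tray and slide in the end board

ROBOT

A 7-joint arm with a two-finger parallel gripper is mounted at the origin on the work surface. World frame = base frame: x ahead of the robot, y to its left, z up, the work surface at z = 0. Lengths are in m, angles in rad, forces in N, time in s.
With the tool pointing down it reaches from about 0.35 to 0.9 m from the base axis. Payload 8.1 kg.
Tool frame: the origin (TCP) lies at the very end of the fingers, on their centre line; the grasp point (between the pads) lies 19 mm behind it; z points along the fingers, y is the line along which they close (so a half turn about z gives the same grasp; the last joint's range is limited). The gripper opens to 92 mm and grips with 3 to 60 N. Pads are 19 mm wide; open, the fingers measure 130 mm over their backs; the gripper's body (75 mm by 190 mm) begins 47 mm behind the grasp point.
Start: joints at [1.05, 0.434, 0.025, 1.573, -0.012, 1.134, -0.075], TCP at [0.254, -0.571, 0.227] pointing down, gripper open.
Joint ranges: [-2.62, 2.62], [-0.44, 2.09], [-1.27, 1.32], [0.08, 2.57], [-1.32, 4.46], [0.12, 2], [-2.74, 2.74]. Speed limits (rad/s): [2.22, 2.22, 3.01, 3.01, 3.14, 3.14, 3.14].

INTERFACE

Orientations are given as a rotation vector (axis times angle).
In Python, from cell import arm gives the robot as it stands.
- The arm moves only by the tool carry_out, never from a script. Its argument "commands" is a list of rows, each a list of 7 numbers: the opening, from 0 (shut) to 1 (fully open), then the shift along the tool's x, y, z each as a share of 0.025 m, from -1 to 1, then the turn, a rotation vector about the tool's x, y, z each as a share of 0.1 rad, from -1 to 1. A call has 1 to 8 rows; each row shifts and turns the commanded pose from where the row before left it, along the tool's axes as they then stand; what a row does not reach is not made up. A row lasts 1/10 s, in which the tool goes at most 50 mm and 8.59 degrees, less where a joint would pass 70% of its speed; a pose out of reach is approached as far as the arm can. A call with a number of a shift or a turn outside -1 to 1 is refused whole. A call with a gripper value outside its range is refused whole. The fingers move at their own pace and stop on an object; "squeeze" is the grip in N (left out, the last holds). Time passes only in rows, so rows that do not move let the fingers close. It gives the time, the measured TCP pose, the force, the opening and the grip force at its end, in the units of the state.
- arm.observe(): the state, without advancing time (a new reading comes with each control period).
- arm.get_image(name): name is "scene" or "top" or "wrist"; returns a dict with "pixels" (420x560x3 uint8, red, green, blue), "range_z" (420x560 float32, m along the optical axis (not along the pixel's ray), 0 where there is no reading), "mtx" (3x3 intrinsics, pixels), "R" (3x3) and "t" (3): a world point X has camera coordinates R X + t; the wrist camera has in their place "tool_from_camera" (4x4, takes a point from camera to tool coordinates, whose origin is the TCP and whose axes are the flange's). Camera axes: x right, y down, z forward; pixel columns grow to the right and rows downward; lengths in m; the calibration is good to about 2 mm. A picture is of the moment at which its call begins: read the wrist's pose just before it.
- arm.sign_off(): hands the job in; it is judged then, once.
The state is a dict: "clock": time; "joints": joint angles; "dq": joint speeds; "joint_efforts": joint torques, N m; "position": TCP position; "ee_rot": TCP orientation; "force": force on the tool from outside, world axes, zero at the start; "ft_torque": the same for the moment, N m; "width": opening from 0.0 (shut) to 1.0 (fully open); "gripper_force": force on a finger pad.
Only numpy, scipy, OpenCV 4.12 (cv2) and the standard library are available. Lean on these libraries where they do the work, as an engineer would, in place of code of your own. Each camera call takes 0.05 s, during which the arm holds its last target. There are 200 camera calls.

TASK

Stand every gift box upright in the packing tray as one straight row: one box in the middle of each marked bay, starting at the stop end and skipping no bay, square and flush against the back fence. Then take from the rack the one board whose width fits the two facing grooves at the tray's open end and slide it down on edge into them, fully home. Leave the other two boards standing in the rack, leave the tape roll and glue bottle where they are, and see that the row is still straight when you finish.

Things in the scene. Friction and masses are not known exactly. Their poses are not given: they have to be found in the camera images.
- giftbox_1: a closed gift box, dark with a gold lid band, 60 x 60 mm square and 52 mm tall, 0.16 kg, upright on the bench; origin at the centre of its underside, z up, x and y square to its sides. 4 or 5 such identical boxes are present in a run, any other absent
- giftbox_2: a closed gift box, dark with a gold lid band, 60 x 60 mm square and 52 mm tall, 0.16 kg, upright on the bench; origin at the centre of its underside, z up, x and y square to its sides. 4 or 5 such identical boxes are present in a run, any other absent
- giftbox_3: a closed gift box, dark with a gold lid band, 60 x 60 mm square and 52 mm tall, 0.16 kg, upright on the bench; origin at the centre of its underside, z up, x and y square to its sides. 4 or 5 such identical boxes are present in a run, any other absent
- giftbox_4: a closed gift box, dark with a gold lid band, 60 x 60 mm square and 52 mm tall, 0.16 kg, upright on the bench; origin at the centre of its underside, z up, x and y square to its sides. 4 or 5 such identical boxes are present in a run, any other absent
- giftbox_5: a closed gift box, dark with a gold lid band, 60 x 60 mm square and 52 mm tall, 0.16 kg, upright on the bench; origin at the centre of its underside, z up, x and y square to its sides. 4 or 5 such identical boxes are present in a run, any other absent
- tray: fixed plywood packing tray: base 130 mm (x) by 400 mm (y), 6 mm thick; back fence 18 mm above the base on the +x side, inner face x = +42 mm; equal-height stop at the +y end, inner face y = +200 mm; front (-x) open; two grooved posts at the -y end; thin black lines divide the base into five bays. Origin at the underside, mid-width (slot at y = -175 mm, bay 1 at y = +165 mm); turned up to 9 degrees
- board_a: a plain plywood end board, 8 mm thick, 120 mm tall, 76 mm wide, 0.09 kg, standing on edge in the rack; origin at the middle of its lower edge, x along its width, y through its thickness, z up; it can be pinched across the thickness at the top edge
- board_b: a plain plywood end board, 8 mm thick, 120 mm tall, 100 mm wide, 0.09 kg, standing on edge in the rack; origin at the middle of its lower edge, x along its width, y through its thickness, z up; it can be pinched across the thickness at the top edge
- board_c: a plain plywood end board, 8 mm thick, 120 mm tall, 124 mm wide, 0.09 kg, standing on edge in the rack; origin at the middle of its lower edge, x along its width, y through its thickness, z up; it can be pinched across the thickness at the top edge
- rack: the fixed grey rack for the boards: base 130 mm (x) by 180 mm (y), 8 mm thick, with three slots 70 mm apart along y (at y = -70, 0, +70 mm), each 11 mm wide, running along x, between fins 8 mm thick, 70 mm long and 32 mm high above the base; one board stands in each slot, in any order; origin at the centre of the underside
- slot (a point): midway between the two facing upright posts at the tray's -y end, on top of the tray's base (6 mm above the bench), axes as the tray's: each groove is 13 mm wide (y) and 11 mm deep (x); bottom of groove to bottom of groove is 106 mm, the clear gap between the posts is 84 mm (both along x); the posts and their open groove tops are 60 mm above this point
- bay_1 (a point): bay 1 counted from the stop: the point on top of the base (6 mm above the bench) where the centre of a box's underside belongs when the box stands flush with the fence and in the middle of the bay; axes as the tray's; bays are 70 mm apart along y
- bay_2 (a point): bay 2 counted from the stop: the point on top of the base (6 mm above the bench) where the centre of a box's underside belongs when the box stands flush with the fence and in the middle of the bay; axes as the tray's; bays are 70 mm apart along y
- bay_3 (a point): bay 3 counted from the stop: the point on top of the base (6 mm above the bench) where the centre of a box's underside belongs when the box stands flush with the fence and in the middle of the bay; axes as the tray's; bays are 70 mm apart along y
- bay_4 (a point): bay 4 counted from the stop: the point on top of the base (6 mm above the bench) where the centre of a box's underside belongs when the box stands flush with the fence and in the middle of the bay; axes as the tray's; bays are 70 mm apart along y
- bay_5 (a point): bay 5 counted from the stop: the point on top of the base (6 mm above the bench) where the centre of a box's underside belongs when the box stands flush with the fence and in the middle of the bay; axes as the tray's; bays are 70 mm apart along y
- tape_roll: bystander: roll of packing tape lying flat, 110 mm across, 48 mm high, origin under its centre
- glue_bottle: bystander: glue bottle, 48 mm across, 130 mm tall, origin under its centre
Not all that is in view belongs to the job. Leave any green or white look-alike of the giftbox_2 alone.

How it is judged:
On the way, in this order (a step that is already met when the one before it is completed fails the run):
1. all boxes present stand in a flush, gapless row from the stop (x of giftbox_1 in the frame of bay_1 between -0.0045 and 0.004 m and z of each of giftbox_1, giftbox_2, giftbox_3, giftbox_4, giftbox_5 in the frame of bay_1 below 0.004 m and angle between each of giftbox_1, giftbox_2, giftbox_3, giftbox_4, giftbox_5's own z axis and vertical below 0.08 rad and (angle between the x axis of giftbox_1 and the x axis of tray, either way round below 0.1 rad or angle between the x axis of giftbox_1 and the y axis of tray, either way round below 0.1 rad) and linear speed of each of giftbox_1, giftbox_2, giftbox_3, giftbox_4, giftbox_5 below 0.03 m/s and (horizontal distance between giftbox_1 and bay_1 below 0.008 m or (horizontal distance between giftbox_1 and bay_2 below 0.008 m and horizontal distance between any of giftbox_2, giftbox_3, giftbox_4, giftbox_5 and bay_1 below 0.008 m) or (horizontal distance between giftbox_1 and bay_3 below 0.008 m and horizontal distance between any of giftbox_2, giftbox_3, giftbox_4, giftbox_5 and bay_2 below 0.008 m) or (horizontal distance between giftbox_1 and bay_4 below 0.008 m and horizontal distance between any of giftbox_2, giftbox_3, giftbox_4, giftbox_5 and bay_3 below 0.008 m) or (horizontal distance between giftbox_1 and bay_5 below 0.008 m and horizontal distance between any of giftbox_2, giftbox_3, giftbox_4, giftbox_5 and bay_4 below 0.008 m)) and x of giftbox_2 in the frame of bay_1 between -0.0045 and 0.004 m and (angle between the x axis of giftbox_2 and the x axis of tray, either way round below 0.1 rad or angle between the x axis of giftbox_2 and the y axis of tray, either way round below 0.1 rad) and (horizontal distance between giftbox_2 and bay_1 below 0.008 m or (horizontal distance between giftbox_2 and bay_2 below 0.008 m and horizontal distance between any of giftbox_1, giftbox_3, giftbox_4, giftbox_5 and bay_1 below 0.008 m) or (horizontal distance between giftbox_2 and bay_3 below 0.008 m and horizontal distance between any of giftbox_1, giftbox_3, giftbox_4, giftbox_5 and bay_2 below 0.008 m) or (horizontal distance between giftbox_2 and bay_4 below 0.008 m and horizontal distance between any of giftbox_1, giftbox_3, giftbox_4, giftbox_5 and bay_3 below 0.008 m) or (horizontal distance between giftbox_2 and bay_5 below 0.008 m and horizontal distance between any of giftbox_1, giftbox_3, giftbox_4, giftbox_5 and bay_4 below 0.008 m)) and x of giftbox_3 in the frame of bay_1 between -0.0045 and 0.004 m and (angle between the x axis of giftbox_3 and the x axis of tray, either way round below 0.1 rad or angle between the x axis of giftbox_3 and the y axis of tray, either way round below 0.1 rad) and (horizontal distance between giftbox_3 and bay_1 below 0.008 m or (horizontal distance between giftbox_3 and bay_2 below 0.008 m and horizontal distance between any of giftbox_1, giftbox_2, giftbox_4, giftbox_5 and bay_1 below 0.008 m) or (horizontal distance between giftbox_3 and bay_3 below 0.008 m and horizontal distance between any of giftbox_1, giftbox_2, giftbox_4, giftbox_5 and bay_2 below 0.008 m) or (horizontal distance between giftbox_3 and bay_4 below 0.008 m and horizontal distance between any of giftbox_1, giftbox_2, giftbox_4, giftbox_5 and bay_3 below 0.008 m) or (horizontal distance between giftbox_3 and bay_5 below 0.008 m and horizontal distance between any of giftbox_1, giftbox_2, giftbox_4, giftbox_5 and bay_4 below 0.008 m)) and x of giftbox_4 in the frame of bay_1 between -0.0045 and 0.004 m and (angle between the x axis of giftbox_4 and the x axis of tray, either way round below 0.1 rad or angle between the x axis of giftbox_4 and the y axis of tray, either way round below 0.1 rad) and (horizontal distance between giftbox_4 and bay_1 below 0.008 m or (horizontal distance between giftbox_4 and bay_2 below 0.008 m and horizontal distance between any of giftbox_1, giftbox_2, giftbox_3, giftbox_5 and bay_1 below 0.008 m) or (horizontal distance between giftbox_4 and bay_3 below 0.008 m and horizontal distance between any of giftbox_1, giftbox_2, giftbox_3, giftbox_5 and bay_2 below 0.008 m) or (horizontal distance between giftbox_4 and bay_4 below 0.008 m and horizontal distance between any of giftbox_1, giftbox_2, giftbox_3, giftbox_5 and bay_3 below 0.008 m) or (horizontal distance between giftbox_4 and bay_5 below 0.008 m and horizontal distance between any of giftbox_1, giftbox_2, giftbox_3, giftbox_5 and bay_4 below 0.008 m)) and x of giftbox_5 in the frame of bay_1 between -0.0045 and 0.004 m and (angle between the x axis of giftbox_5 and the x axis of tray, either way round below 0.1 rad or angle between the x axis of giftbox_5 and the y axis of tray, either way round below 0.1 rad) and (horizontal distance between giftbox_5 and bay_1 below 0.008 m or (horizontal distance between giftbox_5 and bay_2 below 0.008 m and horizontal distance between any of giftbox_1, giftbox_2, giftbox_3, giftbox_4 and bay_1 below 0.008 m) or (horizontal distance between giftbox_5 and bay_3 below 0.008 m and horizontal distance between any of giftbox_1, giftbox_2, giftbox_3, giftbox_4 and bay_2 below 0.008 m) or (horizontal distance between giftbox_5 and bay_4 below 0.008 m and horizontal distance between any of giftbox_1, giftbox_2, giftbox_3, giftbox_4 and bay_3 below 0.008 m) or (horizontal distance between giftbox_5 and bay_5 below 0.008 m and horizontal distance between any of giftbox_1, giftbox_2, giftbox_3, giftbox_4 and bay_4 below 0.008 m))), for 0.2 s.
2. the fitting board is fully home in the grooves (x of board_b in the frame of slot between -0.006 and 0.006 m and y of board_b in the frame of slot between -0.005 and 0.005 m and z of board_b in the frame of slot below 0.004 m and angle between board_b's own z axis and vertical below 0.12 rad and angle between the x axis of board_b and the x axis of tray, either way round below 0.12 rad and linear speed of board_b below 0.03 m/s), for 0.2 s.
At the end, for the whole second after the job is handed in: Boxes upright on the tray base, filling bays from the stop with none skipped, within 8 mm of bay middle, 4 mm of the fence, 0.1 rad square; 100 mm board in both grooves, lower edge within 4 mm of the base; other boards standing in the rack; bystanders within 30 mm of their start; all still (all of step 1 and all of step 2 and z of each of board_a, board_c in the frame of rack below 0.012 m and horizontal distance between each of board_a, board_c and rack below 0.095 m and angle between each of board_a, board_c's own z axis and vertical below 0.25 rad and not (distance of any of tape_roll, glue_bottle from where it was at the start of the episode above 0.03 m)); the robot touches nothing.
It fails at once if the tape roll or glue bottle is moved more than 30 mm (distance of any of tape_roll, glue_bottle from where it was at the start of the episode above 0.03 m).
Of giftbox_1, giftbox_2, giftbox_3, giftbox_4, giftbox_5 only 4 to 5 are there at a start; the rules pass over those that are not, and their reading is None.
At some moment in a run one of giftbox_1, giftbox_2, giftbox_3, giftbox_4, giftbox_5 may be knocked a few centimetres aside while the robot is not near it.
It also fails if it takes over 210 s, if anything falls off the work surface, if the arm or the gripper's body presses on something with over 40 N, if the wrist force passes 120 N, or if a joint passes its speed limit or range.

## Working session

There is one attempt and no reset: what is moved stays moved. The work goes in short steps, Python scripts to look and compute and a tool call to move; the robot and the scene stay as the last step left them, time stands still between calls to the robot, and variables do not carry over. Pictures are saved under pics/ and viewed, at most 14 in all, crops included, and the job is handed in when it is done.

Besides the shell and the picture viewer there is one more tool, called after "Request:" as name(argument=value, ...) on one line, values as JSON. carry_out: Moves the arm, as the interface text tells. Shift numbers are shares of 0.025 m and turn numbers shares of 0.1 rad, none past 1 either way. Its arguments: {"type":"object","properties":{"commands":{"type":"array"},"squeeze":{"type":"number"}},"required":["commands"]}

```bash
ls; mkdir -p pics
cat > h.py <<'E'
import numpy as np,cv2
from cell import arm
from scipy.spatial.transform import Rotation as Ro
def save(n,f):
    im=arm.get_image(n); cv2.imwrite('pics/'+f,im['pixels'][:,:,::-1]); return im
def cloud(im,st=None):
    d=im['range_z'];v,u=np.mgrid[0:420,0:560];K=im['mtx']
    P=np.stack([(u-K[0,2])/K[0,0]*d,(v-K[1,2])/K[1,1]*d,d],-1)
    if 'R' in im: return (P-im['t'])@im['R']
    T=im['tool_from_camera'];P=P@T[:3,:3].T+T[:3,3]
    return P@Ro.from_rotvec(st['ee_rot']).as_matrix().T+np.array(st['position'])
E
python3 - <<'E'
from h import *
print(arm.observe())
for n in('top','scene'):
    im=save(n,n+'0.png');np.savez('pics/'+n+'0.npz',**im);print(im['mtx'],im['R'],im['t'])
E
```

```text
pics
{'clock': 0.0, 'joints': array([ 1.05041586,  0.43522597,  0.02497651,  1.57408258, -0.01157803,
        1.13399815, -0.0751326 ]), 'dq': array([ 0.000877  , -0.00059575, -0.00139425,  0.00092662, -0.00080053,
       -0.00053981,  0.00027986]), 'joint_efforts': array([-1.12582176e-03, -6.67827559e+01,  9.84255038e-01, -3.14455533e+01,
       -6.05967036e-02,  4.27503360e-02,  1.67203784e-04]), 'position': array([ 0.25331782, -0.57081071,  0.22594878]), 'ee_rot': array([-3.07187030e+00, -6.51028540e-01,  7.59943343e-04]), 'force': array([-0.52837362, -0.20727182,  0.11052512]), 'ft_torque': array([-0.01820548, -0.00017031, -0.02313814]), 'gripper_force': 0.0, 'width': 1.0008816445864501}
[[416.45347304   0.         282.8521497 ]
 [  0.         416.45347304 210.56522302]
 [  0.           0.           1.        ]] [[-0.01220926 -0.99979379 -0.01622697]
 [-0.98069803  0.01514002 -0.19494141]
 [ 0.19514689  0.01353367 -0.98068065]] [-0.01496814  0.57852776  1.03966132]
[[424.92084176   0.         274.87270113]
 [  0.         424.92084176 202.01351209]
 [  0.           0.           1.        ]] [[ 0.32152611  0.9467782   0.0152316 ]
 [ 0.79704908 -0.26192373 -0.54415872]
 [-0.5112081   0.18710157 -0.83884401]] [-0.16438152 -0.40652378  1.53393683]
```

View pics/top0.png

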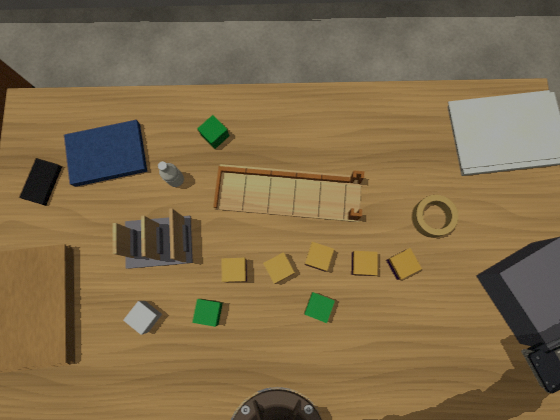

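View pics/scene0.png

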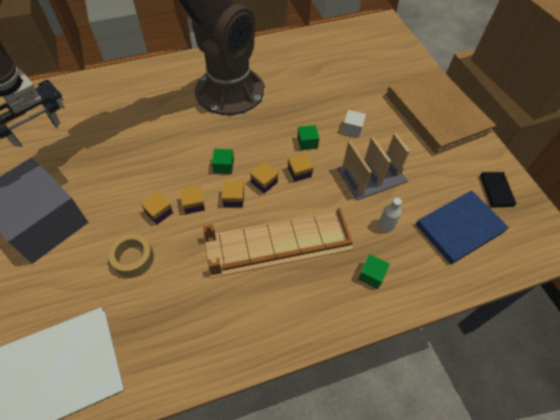

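Top view: five gold boxes at px (233,270),(280,267),(320,257),(366,263),(404,264). The tray spans (218,168)–(362,218), stop on the left (+y), posts on the right. The rack is at (158,240) with its boards' top edges visible. The bottle is at (168,173) and the tape at (436,216). The scene view agrees.

Run:
```python
from h import *
im=dict(np.load('pics/top0.npz'));P=cloud(im);z=P[...,2]
hsv=cv2.cvtColor(im['pixels'],cv2.COLOR_RGB2HSV)
def comps(m,lo,nm,mn=15):
    n,l,s,c=cv2.connectedComponentsWithStats(m.astype(np.uint8))
    for i in range(1,n):
        if s[i,4]<mn: continue
        q=P[l==i]; r=cv2.minAreaRect((q[:,:2]*1000).astype(np.float32))
        print(nm,c[i].round(),s[i,4],'ctr',np.round(r[0],1),'size',np.round(r[1],1),'ang',round(r[2],1),'z',np.median(q[:,2]).round(4),'col',im['pixels'][l==i].mean(0).round())
print(np.median(z[300:340,240:290]))
u=np.mgrid[0:420,0:560][1];v=np.mgrid[0:420,0:560][0]
roi=(v>100)&(v<340)&(u>90)&(u<470)
comps(roi&(z>.045)&(z<.058),0,'box')
comps(roi&(z>.115)&(z<.14)&(u<210),0,'board')
comps(roi&(z>.017)&(z<.03)&(u>205)&(u<375)&(v<232),0,'fence')
comps(roi&(z>.058)&(z<.08)&(u>340)&(u<375)&(v<232),0,'post',6)
comps(roi&(z>.003)&(z<.012)&(u>205)&(u<375)&(v<232),0,'base')
comps(roi&(z>.003)&(z<.012)&(u<205),0,'rackbase')
```

```text
-0.0009140348747452205
box [212. 129.] 467 ctr [814.1 171.8] size [63.1 60.9] ang 42.7 z 0.0512 col [ 26. 115.  45.]
box [175. 179.] 34 ctr [673.3 267.9] size [13.9 43.5] ang 47.0 z 0.0517 col [76. 74. 65.]
box [437. 215.] 616 ctr [ 564.  -427.8] size [108.  107.3] ang 9.8 z 0.0475 col [153. 129.  76.]
box [180. 238.] 58 ctr [508.7 246.6] size [112.1   2.9] ang 4.2 z 0.051 col [70. 55. 35.]
box [153. 229.] 33 ctr [535.  318.9] size [44.2  2.6] ang 2.5 z 0.051 col [70. 55. 36.]
box [127. 243.] 53 ctr [502.7 386.6] size [ 8.6 76.1] ang 89.3 z 0.0519 col [70. 55. 35.]
box [154. 249.] 31 ctr [483.4 315.2] size [49.9  3.3] ang 2.9 z 0.0528 col [66. 52. 33.]
box [319. 256.] 542 ctr [ 459.3 -114.3] size [59.9 60.7] ang 70.5 z 0.0512 col [168. 135.  63.]
box [405. 263.] 565 ctr [ 436.7 -335.1] size [59.4 60.8] ang 25.2 z 0.0514 col [163. 129.  56.]
box [365. 263.] 552 ctr [ 440.3 -231.8] size [59.2 60.3] ang 86.5 z 0.0512 col [166. 132.  60.]
box [278. 267.] 542 ctr [430.5  -8.9] size [59.9 59.7] ang 26.4 z 0.0511 col [169. 138.  66.]
box [232. 269.] 561 ctr [427. 109.] size [59.5 60.1] ang 
[... 1332 characters left out ...]
z 0.0059 col [165. 139.  93.]
base [288. 196.] 4603 ctr [631.4 -41.1] size [400.1 120.6] ang 84.7 z 0.0058 col [162. 140.  95.]
base [312. 172.] 22 ctr [ 697.2 -105.3] size [ 6.5 28.2] ang 1.3 z 0.0059 col [165. 135.  90.]
base [323. 174.] 17 ctr [ 692.7 -136.1] size [ 4.7 22.8] ang 1.1 z 0.0052 col [166. 134.  89.]
base [342. 175.] 24 ctr [ 688.2 -189.2] size [39.3  8.6] ang 74.9 z 0.0064 col [165. 134.  89.]
rackbase [135. 173.] 33 ctr [702.5 394.8] size [ 9.3 68.3] ang 17.7 z 0.0076 col [17. 22. 32.]
rackbase [178. 184.] 17 ctr [665.9 271.1] size [ 8.4 30.9] ang 27.1 z 0.0086 col [76. 71. 61.]
rackbase [157. 245.] 1234 ctr [509.3 320. ] size [134.9 182.2] ang 3.4 z 0.007 col [81. 78. 78.]
```

```bash
cat >> h.py <<'E'
def pose(ang):  # tool down, closing (tool y) along world angle ang deg
    a=np.radians(ang);y=np.array([np.cos(a),np.sin(a),0]);z=np.array([0,0,-1.]);return np.stack([np.cross(y,z),y,z],1)
def plan(legs,start=None):
    """legs: (x,y,z,ang,nrows or None)"""
    if start is None:
        s=arm.observe();p=np.array(s['position']);R=Ro.from_rotvec(s['ee_rot']).as_matrix()
        print('at',p.round(4),'clock',s['clock'])
    else: p=np.array(start[:3]);R=pose(start[3])
    for x,y,z,a,n in legs:
        rel=Ro.from_matrix(R.T@pose(a)).as_rotvec();t=R.T@(np.array([x,y,z])-p)
        n=n or max(1,int(np.ceil(max(np.linalg.norm(t)/.0249,np.linalg.norm(rel)/.0999))))
        while 1:
            r=np.round(rel/n/.1,2);D=Ro.from_rotvec(r*.1).as_matrix()
            S=sum(np.linalg.matrix_power(D,k) for k in range(n));d=np.round(np.linalg.solve(S,t)/.025,2)
            if max(abs(d).max(),abs(r).max())<=1: break
            n+=1
        for k in range(n): p=p+R@d*.025;R=R@D
        print(n,'x',list(d)+list(r),'->',p.round(4),'angle',np.degrees(np.arctan2(R[1,1],R[0,1])).round(2))
E
python3 - <<'E'
from h import *
im=arm.get_image('wrist');print(im['tool_from_camera'].round(3),im['mtx'][0])
plan([(.60,-.04,.40,-5.3,None)])
E
```

```text
[[-0.001 -0.962 -0.274  0.073]
 [ 1.    -0.001 -0.    -0.   ]
 [-0.    -0.274  0.962 -0.158]
 [ 0.     0.     0.     1.   ]] [298.56077816   0.         282.99023782]
at [ 0.2534 -0.5709  0.2261] clock 0.15
27 x [np.float64(0.98), np.float64(-0.07), np.float64(-0.26), np.float64(-0.0), np.float64(-0.0), np.float64(-0.39)] -> [ 0.5976 -0.0398  0.402 ] angle -5.73
```

Request:
carry_out(commands=[[1,0.98,-0.07,-0.26,0,0,-0.39],[1,0.98,-0.07,-0.26,0,0,-0.39],[1,0.98,-0.07,-0.26,0,0,-0.39],[1,0.98,-0.07,-0.26,0,0,-0.39],[1,0.98,-0.07,-0.26,0,0,-0.39],[1,0.98,-0.07,-0.26,0,0,-0.39],[1,0.98,-0.07,-0.26,0,0,-0.39],[1,0.98,-0.07,-0.26,0,0,-0.39]], squeeze=20)

```text
clock: 0.95
position: [0.4138, -0.4551, 0.2793]
ee_rot: [2.933, 1.126, 0.0]
force: [0.4, -0.1, -0.5]
width: 1.0
gripper_force: 0.0
```

Request:
carry_out(commands=[[1,0.98,-0.07,-0.26,0,0,-0.39],[1,0.98,-0.07,-0.26,0,0,-0.39],[1,0.98,-0.07,-0.26,0,0,-0.39],[1,0.98,-0.07,-0.26,0,0,-0.39],[1,0.98,-0.07,-0.26,0,0,-0.39],[1,0.98,-0.07,-0.26,0,0,-0.39],[1,0.98,-0.07,-0.26,0,0,-0.39],[1,0.98,-0.07,-0.26,0,0,-0.39]])

```text
clock: 1.75
position: [0.529, -0.2971, 0.3313]
ee_rot: [2.722, 1.568, -0.0]
force: [-0.2, 0.0, -0.4]
width: 1.002
gripper_force: 0.0
```

Request:
carry_out(commands=[[1,0.98,-0.07,-0.26,0,0,-0.39],[1,0.98,-0.07,-0.26,0,0,-0.39],[1,0.98,-0.07,-0.26,0,0,-0.39],[1,0.98,-0.07,-0.26,0,0,-0.39],[1,0.98,-0.07,-0.26,0,0,-0.39],[1,0.98,-0.07,-0.26,0,0,-0.39],[1,0.98,-0.07,-0.26,0,0,-0.39],[1,0.98,-0.07,-0.26,0,0,-0.39]])

```text
clock: 2.55
position: [0.5901, -0.1112, 0.3833]
ee_rot: [2.446, 1.972, -0.0]
force: [-0.3, -0.5, -0.5]
width: 0.997
gripper_force: 0.0
```

Request:
carry_out(commands=[[1,0.98,-0.07,-0.26,0,0,-0.39],[1,0.98,-0.07,-0.26,0,0,-0.39],[1,0.98,-0.07,-0.26,0,0,-0.39],[1,0,0,0,0,0,0],[1,0,0,0,0,0,0]])

```text
clock: 3.05
position: [0.5978, -0.039, 0.4025]
ee_rot: [2.327, 2.109, -0.0]
force: [-0.1, 0.1, -0.7]
width: 0.997
gripper_force: 0.0
```

Run:
```python
from h import *
st=arm.observe();im=save('wrist','w1.png');P=cloud(im,st);np.savez('pics/w1.npz',P=P,rgb=im['pixels'])
z=P[...,2];print('z base',np.median(z[(z>.002)&(z<.012)]))
x,y=P[...,0],P[...,1]
roi=(x>.52)&(x<.74)&(y>-.27)&(y<.2)
f=roi&(z>.018)&(z<.03)
a=np.radians(-5.5)
# tray-ish coords about (0.62,-0.04)
for it in range(3):
    ex=np.array([np.cos(a),np.sin(a)]);ey=np.array([-ex[1],ex[0]])
    q=P[f][:,:2]-[.62,-.04];X=q@ex;Y=q@ey
    m=(X>.02)&(Y>-.14)&(Y<.14)
    bins=np.digitize(Y[m],np.linspace(-.14,.14,29))
    lo=[(Y[m][bins==b].mean(),np.percentile(X[m][bins==b],3)) for b in np.unique(bins) if (bins==b).sum()>8]
    hi=[(Y[m][bins==b].mean(),np.percentile(X[m][bins==b],97)) for b in np.unique(bins) if (bins==b).sum()>8]
    kl=np.polyfit(*np.array(lo).T,1);kh=np.polyfit(*np.array(hi).T,1);print('fence in/out',kl,kh,'angle',np.degrees(a))
    a-=np.arctan((kl[0]+kh[0])/2)
ex=np.array([np.cos(a),np.sin(a)]);ey=np.array([-ex[1],ex[0]])
q=P[...,:2]-[.62,-.04];X=q@ex;Y=q@ey
m=f&(X<.02)&(X>-.06)&(Y>.1);print('stop y',np.percentile(Y[m],[2,50,98]),'x',np.percentile(X[m],[2,98]))
b=roi&(z>.002)&(z<.012);print('base x',np.percentile(X[b],[.5,99.5]),'y',np.percentile(Y[b],[.3,99.7]))
p=roi&(z>.058)&(z<.075)&(Y<-.1)
n,l,s,c=cv2.connectedComponentsWithStats(p.astype(np.uint8))
for i in range(1,n):
    if s[i,4]>20: k=l==i;print('post X',np.percentile(X[k],[1,50,99]).round(4),'Y',np.percentile(Y[k],[1,50,99]).round(4))
# black lines
g=cv2.cvtColor(im['pixels'],cv2.COLOR_RGB2GRAY);m=b&(X>-.03)&(X<.02)
h=[np.median(g[m&(abs(Y-t)<.0007)]) for t in np.arange(-.2,.2,.001)]
h=np.array(h);mf=cv2.medianBlur(h.astype(np.float32).reshape(-1,1),5)
idx=np.where(h<np.nanmedian(h)-15)[0];print('dark Y',(np.arange(-.2,.2,.001)[idx]).round(3))
```

```text
z base 0.005798394991418376
fence in/out [0.00925925 0.05908572] [0.01017131 0.07033088] angle -5.5
fence in/out [-0.00023783  0.05908173] [0.0003576  0.07033666] angle -6.056627183346843
fence in/out [-0.00029751  0.05908172] [0.00029742 0.0703367 ] angle -6.06005833351599
stop y [0.19736168 0.2006204  0.20481181] x [-0.0450959   0.01910488]
base x [-0.05925441  0.08195473] y [-0.19351055  0.21308395]
post X [-0.0437 -0.0363 -0.0253] Y [-0.1918 -0.176  -0.1621]
post X [0.059  0.07   0.0779] Y [-0.1917 -0.1766 -0.1621]
dark Y [-0.195 -0.194 -0.193 -0.192 -0.191 -0.19  -0.189 -0.188 -0.187 -0.186
 -0.185 -0.184 -0.183 -0.182 -0.181 -0.18  -0.179 -0.178 -0.177 -0.176
 -0.175 -0.174 -0.173 -0.172 -0.171 -0.17  -0.168 -0.166 -0.165 -0.164
 -0.163 -0.162 -0.161 -0.16  -0.159 -0.158 -0.157 -0.156 -0.155 -0.154
 -0.153 -0.152 -0.151 -0.15  -0.149 -0.148 -0.145 -0.144 -0.143 -0.142
 -0.141 -0.14  -0.139 -0.138 -0.137 -0.136 -0.135 -0.085 -0.084 -0.083
 -0.082 -0.015 -0.014 -0.013 -0.012 -0.011 -0.01   0.056  0.057  0.058
  0.076  0.126  0.127  0.128  0.129  0.191  0.192  0.193  0.194  0.195
  0.196  0.197  0.198]
  return _methods._mean(a, axis=axis, dtype=dtype,
  ret = ret.dtype.type(ret / rcount)
```

View pics/w1.png

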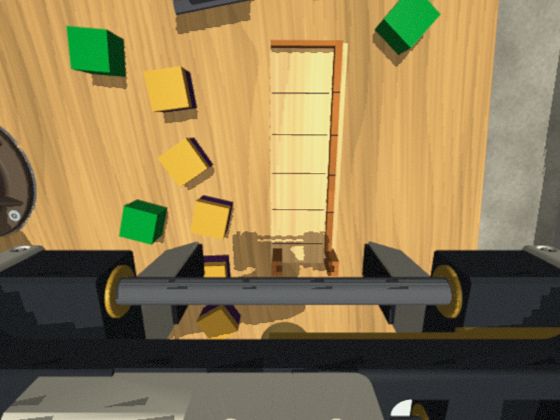

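```bash
cat >> h.py <<'E'
TO=np.array([.6366,-.0443]);TA=-6.05
def tray(X,Y):
    a=np.radians(TA);return TO+X*np.array([np.cos(a),np.sin(a)])+Y*np.array([-np.sin(a),np.cos(a)])
def totray(p):
    a=np.radians(TA);d=np.array(p)[:2]-TO;return d@np.array([np.cos(a),np.sin(a)]),d@np.array([-np.sin(a),np.cos(a)])
def boxes(P,rgb,zlo=.044,zhi=.066):
    hsv=cv2.cvtColor(rgb,cv2.COLOR_RGB2HSV);z=P[...,2];out=[]
    m=(z>zlo)&(z<zhi)&(hsv[...,0]<30)&(hsv[...,1]>90)&(P[...,0]>.3)&(P[...,0]<.76)&(P[...,1]>-.4)&(P[...,1]<.19)
    n,l,s,c=cv2.connectedComponentsWithStats(m.astype(np.uint8),connectivity=4)
    for i in range(1,n):
        if s[i,4]<150: continue
        q=P[l==i];r=cv2.minAreaRect((q[:,:2]*1000).astype(np.float32));a=r[2]-90 if r[2]>45 else r[2]
        t=totray(np.array(r[0])/1000)
        print('box',np.round(r[0],1),'sz',np.round(r[1],1),'ang',round(a,1),'z',np.median(q[:,2]).round(4),'tray',np.round(t,4),'px',c[i].round())
E
python3 - <<'E'
from h import *
d=np.load('pics/w1.npz');boxes(d['P'],d['rgb'])
im=arm.get_image('top');print();boxes(cloud(im),im['pixels'])
print([tray(.012,y).round(4) for y in(.165,.095,.025,-.045,-.115)])
E
```

```text
box [424.  109.1] sz [61.4 60.4] ang 1.3 z 0.0516 tray [-0.2276  0.1302] px [166.  88.]
box [427.3  -8.4] sz [60.5 59.9] ang 27.0 z 0.0516 tray [-0.212   0.0137] px [182. 162.]
box [ 456.  -113.9] sz [61.  60.2] ang -19.3 z 0.0516 tray [-0.1723 -0.0883] px [209. 219.]
box [ 669.4 -223.1] sz [30.  19.2] ang -5.5 z 0.0611 tray [ 0.0515 -0.1743] px [332. 265.]
box [ 448.6 -213.5] sz [25.1 41.1] ang -7.8 z 0.0515 tray [-0.1691 -0.1881] px [214. 270.]
box [ 434.  -334.5] sz [61.7 60.5] ang 25.2 z 0.0515 tray [-0.1708 -0.31  ] px [217. 324.]

box [ 563.  -386.5] sz [26.5 91. ] ang -0.3 z 0.0474 tray [-0.0371 -0.3481] px [421. 215.]
box [ 436.8 -335.3] sz [59.4 61.3] ang 25.3 z 0.0514 tray [-0.168  -0.3105] px [405. 263.]
box [427.  109.1] sz [59.4 60.5] ang 0.5 z 0.0512 tray [-0.2246  0.1305] px [232. 269.]
[array([0.6659, 0.1185]), array([0.6585, 0.0489]), array([ 0.6512, -0.0207]), array([ 0.6438, -0.0903]), array([ 0.6364, -0.1599])]
```

Run:
```python
from h import *
t=tray(.006,.165);print(t)
plan([(.4255,.109,.10,1,None),(.4255,.109,.022,1,None)])
plan([(.4255,.109,.085,1,None),(*t,.085,TA,None),(*t,.030,TA,None)],(.4255,.109,.022,1))
```

```text
[0.65995697 0.11914862]
at [ 0.5976 -0.0408  0.402 ] clock 3.15
16 x [np.float64(0.35), np.float64(-0.45), np.float64(0.75), np.float64(-0.0), np.float64(0.0), np.float64(-0.07)] -> [0.4246 0.1075 0.102 ] angle 0.61
4 x [np.float64(0.02), np.float64(0.01), np.float64(0.8), np.float64(-0.0), np.float64(0.0), np.float64(-0.02)] -> [0.4255 0.1094 0.022 ] angle 1.07
3 x [np.float64(0.0), np.float64(0.0), np.float64(-0.84), np.float64(0.0), np.float64(0.0), np.float64(0.0)] -> [0.4255 0.109  0.085 ] angle 1.0
10 x [np.float64(0.07), np.float64(0.94), np.float64(0.0), np.float64(0.0), np.float64(0.0), np.float64(0.12)] -> [0.6608 0.1179 0.085 ] angle -5.88
3 x [np.float64(0.02), np.float64(-0.01), np.float64(0.73), np.float64(0.0), np.float64(0.0), np.float64(0.01)] -> [0.6603 0.1195 0.0302] angle -6.05
```

Request:
carry_out(commands=[[1,0.35,-0.45,0.75,0,0,-0.07],[1,0.35,-0.45,0.75,0,0,-0.07],[1,0.35,-0.45,0.75,0,0,-0.07],[1,0.35,-0.45,0.75,0,0,-0.07],[1,0.35,-0.45,0.75,0,0,-0.07],[1,0.35,-0.45,0.75,0,0,-0.07],[1,0.35,-0.45,0.75,0,0,-0.07],[1,0.35,-0.45,0.75,0,0,-0.07]])

```text
clock: 3.95
position: [0.5127, 0.0357, 0.2513]
ee_rot: [2.272, 2.17, -0.001]
force: [-0.6, -0.8, -0.2]
width: 1.001
gripper_force: 0.0
```

Request:
carry_out(commands=[[1,0.35,-0.45,0.75,0,0,-0.07],[1,0.35,-0.45,0.75,0,0,-0.07],[1,0.35,-0.45,0.75,0,0,-0.07],[1,0.35,-0.45,0.75,0,0,-0.07],[1,0.35,-0.45,0.75,0,0,-0.07],[1,0.35,-0.45,0.75,0,0,-0.07],[1,0.35,-0.45,0.75,0,0,-0.07],[1,0.35,-0.45,0.75,0,0,-0.07]])

```text
clock: 4.75
position: [0.4245, 0.1076, 0.1015]
ee_rot: [2.21, 2.232, -0.0]
force: [-0.5, 0.8, 1.1]
width: 0.996
gripper_force: 0.0
```

Request:
carry_out(commands=[[1,0.02,0.01,0.8,0,0,-0.02],[1,0.02,0.01,0.8,0,0,-0.02],[1,0.02,0.01,0.8,0,0,-0.02],[1,0.02,0.01,0.8,0,0,-0.02],[1,0,0,0,0,0,0]])

```text
clock: 5.25
position: [0.4245, 0.109, 0.0204]
ee_rot: [-2.2, -2.241, 0.006]
force: [-0.4, -0.1, 0.8]
width: 1.003
gripper_force: 0.0
```

Request:
carry_out(commands=[[0.55,0,0,0,0,0,0],[0.5,0,0,0,0,0,0],[0.5,0,0,0,0,0,0],[0.5,0,0,0,0,0,0],[0.5,0,0,0,0,0,0],[0.5,0,0,0,0,0,0]], squeeze=20)

```text
clock: 5.85
position: [0.426, 0.1104, 0.0228]
ee_rot: [2.199, 2.243, 0.001]
force: [-0.8, -1.0, 7.6]
width: 0.651
gripper_force: 20.0
```

Request:
carry_out(commands=[[0.5,0,0,-0.84,0,0,0],[0.5,0,0,-0.84,0,0,0],[0.5,0,0,-0.84,0,0,0],[0.5,0,0,0,0,0,0]])

```text
clock: 6.25
position: [0.427, 0.1109, 0.0873]
ee_rot: [2.198, 2.242, 0.005]
force: [0.6, 1.0, -1.8]
width: 0.653
gripper_force: 20.0
```

Request:
carry_out(commands=[[0.5,0.07,0.94,0,0,0,0.12],[0.5,0.07,0.94,0,0,0,0.12],[0.5,0.07,0.94,0,0,0,0.12],[0.5,0.07,0.94,0,0,0,0.12],[0.5,0.07,0.94,0,0,0,0.12],[0.5,0.07,0.94,0,0,0,0.12],[0.5,0.07,0.94,0,0,0,0.12],[0.5,0.07,0.94,0,0,0,0.12]])

```text
clock: 7.05
position: [0.6141, 0.12, 0.0838]
ee_rot: [-2.304, -2.135, 0.002]
force: [-0.1, -0.8, -1.8]
width: 0.651
gripper_force: 20.0
```

Request:
carry_out(commands=[[0.5,0.07,0.94,0,0,0,0.12],[0.5,0.07,0.94,0,0,0,0.12],[0.5,0.02,-0.01,0.73,0,0,0.01],[0.5,0.02,-0.01,0.73,0,0,0.01],[0.5,0.02,-0.01,0.6,0,0,0.01],[0.5,0,0,0,0,0,0]])

```text
clock: 7.65
position: [0.6586, 0.121, 0.0307]
ee_rot: [-2.331, -2.103, 0.006]
force: [-0.1, -0.7, -1.2]
width: 0.651
gripper_force: 20.0
```

Run:
```python
from h import *
for i in range(3):
    s=arm.observe();print(s['position'].round(4),np.round(totray(s['position']),4),s['force'].round(1)); st=s;im=arm.get_image('wrist')
boxes(cloud(im,st),im['pixels'],.044,.075)
im=arm.get_image('top');boxes(cloud(im),im['pixels'])
```

```text
[0.6586 0.121  0.0307] [0.0045 0.1667] [-0.1 -0.7 -1.2]
[0.6593 0.1212 0.0322] [0.0051 0.167 ] [ 0.7  0.4 -0.7]
[0.66   0.1214 0.0333] [0.0058 0.1673] [ 0.1  0.6 -1.2]
box [661.2 137.5] sz [25.1 66.8] ang -5.8 z 0.0622 tray [0.0053 0.1834] px [282. 247.]
box [656.8 102.5] sz [16.7 60.2] ang -6.4 z 0.0623 tray [0.0046 0.1481] px [282. 318.]
box [ 563.  -386.1] sz [91.9 27.1] ang 0.2 z 0.0476 tray [-0.0372 -0.3477] px [421. 215.]
box [ 436.9 -335.3] sz [60.1 60.8] ang 26.2 z 0.0513 tray [-0.1679 -0.3104] px [405. 263.]
box [ 440.2 -231.8] sz [59.6 59.9] ang -3.1 z 0.0512 tray [-0.1755 -0.2072] px [365. 263.]
```

Request:
carry_out(commands=[[0.5,0,0.08,0.1,0,0,0],[0.5,0,0.08,0,0,0,0],[0.5,0,0.08,0,0,0,0],[0.5,0,0,0,0,0,0]])

```text
clock: 8.25
position: [0.6668, 0.1206, 0.0314]
ee_rot: [2.333, 2.103, 0.001]
force: [-0.2, -0.0, -2.2]
width: 0.652
gripper_force: 20.0
```

Request:
carry_out(commands=[[0.5,0,0.06,0,0,0,0],[0.5,0,0,0,0,0,0]])

```text
clock: 8.45
position: [0.6676, 0.1207, 0.0312]
ee_rot: [-2.333, -2.104, 0.001]
force: [-1.4, 0.5, -1.9]
width: 0.651
gripper_force: 20.0
```

Request:
carry_out(commands=[[0.5,0,0.06,0,0,0,0],[0.5,0,0,0,0,0,0]])

```text
clock: 8.65
position: [0.6677, 0.1208, 0.031]
ee_rot: [-2.331, -2.103, 0.004]
force: [-7.5, 0.4, 1.5]
width: 0.651
gripper_force: 20.0
```

Request:
carry_out(commands=[[0.5,0,-0.02,0.07,0,0,0],[0.5,0,0,0,0,0,0],[0.85,0,0,0,0,0,0],[0.85,0,0,0,0,0,0],[0.85,0,0,0,0,0,0]])

```text
clock: 9.15
position: [0.6697, 0.1203, 0.0298]
ee_rot: [2.333, 2.103, 0.002]
force: [0.3, 0.5, -0.2]
width: 0.833
gripper_force: 0.0
```

Request:
carry_out(commands=[[0.85,0,0,-0.6,0,0,0],[0.9,0,0,-1,0,0,0],[0.9,0,0,-1,0,0,0],[1,0,-1,-0.2,0,0,0],[1,0,-1,0,0,0,0],[1,0,-1,0,0,0,0],[1,0,-1,0,0,0,0],[1,0,-1,0,0,0,0]])

```text
clock: 9.95
position: [0.5441, 0.1336, 0.1008]
ee_rot: [2.332, 2.103, 0.002]
force: [0.0, 0.7, -0.4]
width: 1.006
gripper_force: 0.0
```

```bash
sed -i 's/TO=np.array.*/TO=np.array([.6378,-.0443]);TA=-6.05/' h.py
python3 - <<'E'
from h import *
st=arm.observe();im=save('wrist','w2.png');boxes(cloud(im,st),im['pixels'],.044,.07)
im=arm.get_image('top');boxes(cloud(im),im['pixels'])
t=tray(.006,.095)
plan([(.429,-.009,.10,26.7,None),(.429,-.009,.022,26.7,None)])
plan([(.429,-.009,.085,26.7,None),(*t,.085,TA,None),(*t,.030,TA,None)],(.429,-.009,.022,26.7))
E
```

```text
box [666.  119.6] sz [59.6 61.8] ang -5.7 z 0.0578 tray [0.0107 0.1659] px [451. 222.]
box [669.1 119.1] sz [60.6 61.7] ang -6.1 z 0.0567 tray [0.0139 0.1658] px [233. 175.]
box [ 564.2 -386.7] sz [26.4 88.8] ang -0.1 z 0.0475 tray [-0.0371 -0.3483] px [421. 215.]
box [ 459.  -114.2] sz [60. 60.] ang -19.1 z 0.0512 tray [-0.1704 -0.0884] px [319. 256.]
box [ 436.9 -335.2] sz [59.5 61.6] ang 25.7 z 0.0515 tray [-0.1692 -0.3104] px [405. 263.]
box [ 440.3 -231.7] sz [59.3 60.2] ang -3.6 z 0.0515 tray [-0.1767 -0.2072] px [365. 263.]
box [432.4 -13.2] sz [59.7 50.6] ang 26.3 z 0.0511 tray [-0.2076  0.0093] px [281. 267.]
at [0.5418 0.1341 0.1007] clock 10.05
8 x [np.float64(-0.63), np.float64(-0.67), np.float64(0.0), np.float64(-0.0), np.float64(0.0), np.float64(-0.71)] -> [ 0.4293 -0.0083  0.1008] angle 26.77
4 x [np.float64(-0.0), np.float64(-0.01), np.float64(0.79), np.float64(-0.0), np.float64(0.0), np.float64(0.0)] -> [ 0.4284 -0.0088  0.0218] angle 26.77
3 x [np.float64(0.0), np.float64(0.0), np.float64(-0.84), np.float64(0.0), np.float64(0.0), np.float64(0.0)] -> [ 0.429 -0.009  0.085] angle 26.7
10 x [np.float64(0.04), np.float64(0.94), np.float64(0.0), np.float64(0.0), np.float64(0.0), np.float64(0.57)] -> [0.6537 0.0489 0.085 ] angle -5.96
3 x [np.float64(0.01), np.float64(-0.0), np.float64(0.73), np.float64(0.0), np.float64(0.0), np.float64(0.01)] -> [0.6538 0.0496 0.0303] angle -6.13
```

Request:
carry_out(commands=[[1,-0.63,-0.67,0,0,0,-0.71],[1,-0.63,-0.67,0,0,0,-0.71],[1,-0.63,-0.67,0,0,0,-0.71],[1,-0.63,-0.67,0,0,0,-0.71],[1,-0.63,-0.67,0,0,0,-0.71],[1,-0.63,-0.67,0,0,0,-0.71],[1,-0.63,-0.67,0,0,0,-0.71],[1,-0.63,-0.67,0,0,0,-0.71]])

```text
clock: 10.85
position: [0.4324, -0.0097, 0.1005]
ee_rot: [1.645, 2.674, 0.001]
force: [-0.9, 0.5, -0.8]
width: 1.0
gripper_force: 0.0
```

Request:
carry_out(commands=[[1,0,0,0.79,0,0,0],[1,0,0,0.79,0,0,0],[1,0,0,0.79,0,0,0],[1,0,0,0.79,0,0,0],[1,0,0,0,0,0,0],[0.5,0,0,0,0,0,0],[0.5,0,0,0,0,0,0],[0.5,0,0,0,0,0,0]])

```text
clock: 11.65
position: [0.4325, -0.0088, 0.0215]
ee_rot: [1.649, 2.672, 0.001]
force: [0.2, 0.2, -0.1]
width: 0.787
gripper_force: 0.0
```

Request:
carry_out(commands=[[0.5,0,0,0,0,0,0],[0.5,0,0,0,0,0,0]])

```text
clock: 11.85
position: [0.4316, -0.0091, 0.0209]
ee_rot: [1.65, 2.673, -0.001]
force: [-3.3, -1.3, 9.0]
width: 0.647
gripper_force: 20.0
```

Request:
carry_out(commands=[[0.5,0,0,-0.84,0,0,0],[0.5,0,0,-0.84,0,0,0],[0.5,0,0,-0.84,0,0,0]])

```text
clock: 12.15
position: [0.4314, -0.0087, 0.0842]
ee_rot: [-1.649, -2.673, 0.0]
force: [0.2, -0.8, -1.2]
width: 0.655
gripper_force: 20.0
```

Request:
carry_out(commands=[[0.5,0.04,0.94,0,0,0,0.57],[0.5,0.04,0.94,0,0,0,0.57],[0.5,0.04,0.94,0,0,0,0.57],[0.5,0.04,0.94,0,0,0,0.57],[0.5,0.04,0.94,0,0,0,0.57],[0.5,0.04,0.94,0,0,0,0.57],[0.5,0.04,0.94,0,0,0,0.57],[0.5,0.04,0.94,0,0,0,0.57]])

```text
clock: 12.95
position: [0.6101, 0.0482, 0.0833]
ee_rot: [-2.213, -2.229, 0.0]
force: [0.8, -1.1, -0.5]
width: 0.651
gripper_force: 20.0
```

Request:
carry_out(commands=[[0.5,0.04,0.94,0,0,0,0.57],[0.5,0.04,0.94,0,0,0,0.57],[0.5,0,0,0,0,0,0],[0.5,0,0,0,0,0,0]])

```text
clock: 13.35
position: [0.656, 0.0489, 0.0829]
ee_rot: [-2.334, -2.102, 0.001]
force: [-1.1, 1.3, -1.9]
width: 0.651
gripper_force: 20.0
```

Run:
```python
from h import *
st=arm.observe();im=arm.get_image('wrist');boxes(cloud(im,st),im['pixels'],.044,.13)
t=tray(.006,.095);s=[arm.observe() for _ in range(1)]
plan([(*t,.031,TA,None)])
```

```text
box [666.1 119.1] sz [59.9 60.3] ang -5.8 z 0.0579 tray [0.011  0.1654] px [289. 127.]
box [657.9  66.8] sz [27.2 70.8] ang -6.2 z 0.1136 tray [0.0083 0.1126] px [282. 245.]
box [652.9  31.1] sz [16.9 60.3] ang -6.1 z 0.1137 tray [0.0071 0.0765] px [282. 318.]
at [0.6554 0.0489 0.083 ] clock 13.4
3 x [np.float64(0.01), np.float64(-0.02), np.float64(0.69), np.float64(-0.0), np.float64(0.0), np.float64(0.01)] -> [0.654  0.0498 0.0313] angle -6.13
```

Request:
carry_out(commands=[[0.5,0,-0.03,0.69,0,0,0],[0.5,0,-0.02,0.69,0,0,0],[0.5,0,0,0.69,0,0,0],[0.5,0,0.09,0,0,0,0],[0.5,0,0.09,0,0,0,0],[0.5,0,0,0,0,0,0]])

```text
clock: 14.0
position: [0.6602, 0.0485, 0.0328]
ee_rot: [2.335, 2.101, 0.001]
force: [-1.0, 0.0, -2.1]
width: 0.652
gripper_force: 20.0
```

Request:
carry_out(commands=[[0.5,0,0.05,0,0,0,0],[0.5,0,0,0,0,0,0]])

```text
clock: 14.2
position: [0.6602, 0.0486, 0.0325]
ee_rot: [-2.334, -2.102, 0.001]
force: [-5.8, 0.5, 2.1]
width: 0.653
gripper_force: 20.0
```

Request:
carry_out(commands=[[0.5,0,0.05,0,0,0,0],[0.5,0,0,0,0,0,0]])

```text
clock: 14.4
position: [0.6603, 0.0486, 0.0322]
ee_rot: [-2.333, -2.101, 0.004]
force: [-9.5, -0.8, 5.0]
width: 0.652
gripper_force: 20.0
```

Request:
carry_out(commands=[[0.5,0,-0.03,0.08,0,0,0],[0.5,0,0,0,0,0,0],[0.85,0,0,0,0,0,0],[0.85,0,0,0,0,0,0],[0.85,0,0,0,0,0,0]])

```text
clock: 14.9
position: [0.6623, 0.0482, 0.0303]
ee_rot: [2.335, 2.101, 0.002]
force: [-0.2, 0.3, -0.4]
width: 0.838
gripper_force: 0.0
```

Request:
carry_out(commands=[[0.85,0,0,-0.6,0,0,0],[0.9,0,0,-1,0,0,0],[0.9,0,0,-1,0,0,0],[1,0,-1,-0.2,0,0,0],[1,0,-1,0,0,0,0],[1,0,-1,0,0,0,0],[1,0,-1,0,0,0,0]])

```text
clock: 15.6
position: [0.5616, 0.059, 0.1011]
ee_rot: [2.334, 2.101, 0.002]
force: [-0.5, 0.3, -0.9]
width: 1.0
gripper_force: 0.0
```

Run:
```python
from h import *
st=arm.observe();im=save('wrist','w3.png');boxes(cloud(im,st),im['pixels'],.044,.07)
im=arm.get_image('top');boxes(cloud(im),im['pixels'])
t=tray(.006,.025)
plan([(.458,-.114,.10,-19.3,None),(.458,-.114,.022,-19.3,None)])
plan([(.458,-.114,.085,-19.3,None),(*t,.085,TA,None),(*t,.030,TA,None)],(.458,-.114,.022,-19.3))
```

```text
box [665.9 118.8] sz [60.1 61.2] ang -6.1 z 0.0579 tray [0.0108 0.1652] px [431. 128.]
box [658.9  50.2] sz [60.  61.2] ang -6.1 z 0.0578 tray [0.011  0.0962] px [420. 219.]
box [ 561.7 -386.5] sz [26.4 88.5] ang -0.4 z 0.0474 tray [-0.0396 -0.3483] px [421. 215.]
box [ 458.7 -115.5] sz [57.3 60.1] ang -19.3 z 0.0511 tray [-0.1706 -0.0897] px [322. 256.]
box [ 436.6 -335. ] sz [59.5 61.8] ang 25.4 z 0.0512 tray [-0.1694 -0.3103] px [405. 263.]
box [ 440.2 -232. ] sz [59.6 59.8] ang -3.6 z 0.0511 tray [-0.1768 -0.2075] px [365. 263.]
at [0.5594 0.0594 0.101 ] clock 15.7
9 x [np.float64(-0.85), np.float64(-0.28), np.float64(0.01), np.float64(-0.0), np.float64(0.0), np.float64(0.26)] -> [ 0.4586 -0.1144  0.0989] angle -19.33
4 x [np.float64(0.0), np.float64(-0.01), np.float64(0.77), np.float64(-0.0), np.float64(0.0), np.float64(-0.0)] -> [ 0.4576 -0.1141  0.0219] angle -19.33
3 x [np.float64(0.0), np.float64(0.0), np.float64(-0.84), np.float64(0.0), np.float64(0.0), np.float64(0.0)] -> [ 0.458 -0.114  0.085] angle -19.3
9 x [np.float64(0.6), np.float64(0.72), np.float64(0.0), np.float64(0.0), np.float64(0.0), np.float64(-0.26)] -> [ 0.6464 -0.0202  0.085 ] angle -5.89
3 x [np.float64(0.0), np.float64(0.0), np.float64(0.73), np.float64(0.0), np.float64(0.0), np.float64(0.01)] -> [ 0.6464 -0.0202  0.0303] angle -6.06
```

Request:
carry_out(commands=[[1,-0.85,-0.28,0.01,0,0,0.26],[1,-0.85,-0.28,0.01,0,0,0.26],[1,-0.85,-0.28,0.01,0,0,0.26],[1,-0.85,-0.28,0.01,0,0,0.26],[1,-0.85,-0.28,0.01,0,0,0.26],[1,-0.85,-0.28,0.01,0,0,0.26],[1,-0.85,-0.28,0.01,0,0,0.26],[1,-0.85,-0.28,0.01,0,0,0.26]])

```text
clock: 16.5
position: [0.4749, -0.0978, 0.0988]
ee_rot: [2.541, 1.845, 0.002]
force: [0.1, 0.2, -0.2]
width: 0.995
gripper_force: 0.0
```

Request:
carry_out(commands=[[1,-0.85,-0.28,0.01,0,0,0.26],[1,0,0,0.77,0,0,0],[1,0,0,0.77,0,0,0],[1,0,0,0.77,0,0,0],[1,0,0,0.77,0,0,0],[1,0,0,0,0,0,0],[0.5,0,0,0,0,0,0],[0.5,0,0,0,0,0,0]])

```text
clock: 17.3
position: [0.462, -0.115, 0.0216]
ee_rot: [2.563, 1.814, 0.002]
force: [-0.2, -0.3, 0.6]
width: 0.871
gripper_force: 0.0
```

Request:
carry_out(commands=[[0.5,0,0,0,0,0,0],[0.5,0,0,0,0,0,0],[0.5,0,0,0,0,0,0]])

```text
clock: 17.6
position: [0.4607, -0.1148, 0.0209]
ee_rot: [2.564, 1.815, -0.0]
force: [-2.6, -0.4, 9.0]
width: 0.654
gripper_force: 20.0
```

Request:
carry_out(commands=[[0.5,0,0,-0.84,0,0,0],[0.5,0,0,-0.84,0,0,0],[0.5,0,0,-0.84,0,0,0]])

```text
clock: 17.9
position: [0.4607, -0.1148, 0.0842]
ee_rot: [-2.564, -1.815, 0.0]
force: [0.1, -0.4, -1.6]
width: 0.655
gripper_force: 20.0
```

Request:
carry_out(commands=[[0.5,0.6,0.72,0,0,0,-0.26],[0.5,0.6,0.72,0,0,0,-0.26],[0.5,0.6,0.72,0,0,0,-0.26],[0.5,0.6,0.72,0,0,0,-0.26],[0.5,0.6,0.72,0,0,0,-0.26],[0.5,0.6,0.72,0,0,0,-0.26],[0.5,0.6,0.72,0,0,0,-0.26],[0.5,0.6,0.72,0,0,0,-0.26]])

```text
clock: 18.7
position: [0.6303, -0.0338, 0.0833]
ee_rot: [-2.361, -2.072, 0.001]
force: [-0.0, -0.3, -1.5]
width: 0.649
gripper_force: 20.0
```

Request:
carry_out(commands=[[0.5,0.6,0.72,0,0,0,-0.26],[0.5,0,0,0,0,0,0],[0.5,0,0,0,0,0,0]])

```text
clock: 19.0
position: [0.6491, -0.0212, 0.083]
ee_rot: [-2.334, -2.102, 0.001]
force: [-0.1, -0.6, -2.1]
width: 0.652
gripper_force: 20.0
```

Run:
```python
from h import *
st=arm.observe();im=arm.get_image('wrist');boxes(cloud(im,st),im['pixels'],.044,.13)
t=tray(.006,.025)
plan([(*t,.031,TA,None)])
```

```text
box [664.5 102.4] sz [27.3 60.2] ang -5.7 z 0.0578 tray [0.0111 0.1487] px [289.  29.]
box [659.   49.8] sz [60.2 60.2] ang -6.0 z 0.0578 tray [0.0111 0.0958] px [288. 125.]
box [650.8  -4.3] sz [25.  70.8] ang -6.4 z 0.1136 tray [0.0088 0.0412] px [283. 247.]
box [645.9 -39. ] sz [17.1 60.2] ang -6.1 z 0.1138 tray [0.0075 0.0061] px [282. 318.]
at [ 0.6487 -0.022   0.0831] clock 19.05
3 x [np.float64(0.02), np.float64(-0.03), np.float64(0.69), np.float64(-0.0), np.float64(0.0), np.float64(0.0)] -> [ 0.6466 -0.0203  0.0313] angle -6.05
```

Request:
carry_out(commands=[[0.5,0.02,-0.03,0.69,0,0,0],[0.5,0.02,-0.02,0.69,0,0,0],[0.5,0.02,0,0.69,0,0,0],[0.5,0,0.09,0,0,0,0],[0.5,0,0.09,0,0,0,0],[0.5,0,0.03,0,0,0,0],[0.5,0,0,0,0,0,0]])

```text
clock: 19.75
position: [0.6529, -0.021, 0.0323]
ee_rot: [-2.335, -2.101, 0.002]
force: [-5.4, -1.4, 1.0]
width: 0.651
gripper_force: 20.0
```

Request:
carry_out(commands=[[0.5,0,0.04,0,0,0,0],[0.5,0,0,0,0,0,0]])

```text
clock: 19.95
position: [0.653, -0.021, 0.0322]
ee_rot: [-2.334, -2.101, 0.004]
force: [-8.9, -1.0, 2.4]
width: 0.65
gripper_force: 20.0
```

Contact again at X≈12.6 mm; lower, release and move on.

Request:
carry_out(commands=[[0.5,0,-0.03,0.08,0,0,0],[0.5,0,0,0,0,0,0],[0.85,0,0,0,0,0,0],[0.85,0,0,0,0,0,0],[0.85,0,0,0,0,0,0]])

```text
clock: 20.45
position: [0.6549, -0.0203, 0.0305]
ee_rot: [2.334, 2.101, 0.003]
force: [0.9, -0.6, 0.2]
width: 0.836
gripper_force: 0.0
```

Request:
carry_out(commands=[[0.85,0,0,-0.6,0,0,0],[0.9,0,0,-1,0,0,0],[0.9,0,0,-1,0,0,0],[1,0,-1,-0.2,0,0,0],[1,0,-1,0,0,0,0],[1,0,-1,0,0,0,0],[1,0,-1,0,0,0,0]])

```text
clock: 21.15
position: [0.5541, -0.0097, 0.1011]
ee_rot: [2.334, 2.101, 0.002]
force: [-0.5, 0.0, 0.4]
width: 0.999
gripper_force: 0.0
```

Run:
```python
from h import *
st=arm.observe();im=save('wrist','w4.png');boxes(cloud(im,st),im['pixels'],.044,.07)
im=arm.get_image('top');boxes(cloud(im),im['pixels'])
t=tray(.006,-.045);b=(.4395,-.232)
plan([(*b,.10,-3.4,None),(*b,.022,-3.4,None)])
plan([(*b,.085,-3.4,None),(*t,.085,TA,None)],(*b,.022,-3.4))
```

```text
box [665.2 108.2] sz [39.  61.5] ang -5.7 z 0.0578 tray [0.0111 0.1546] px [444.  34.]
box [659.6  49.8] sz [59.9 62.6] ang -5.9 z 0.0578 tray [0.0117 0.0959] px [432. 128.]
box [651.3 -21.4] sz [60.7 61. ] ang -6.1 z 0.0578 tray [0.011  0.0242] px [420. 222.]
box [668.8 119.2] sz [59.9 61.5] ang -5.3 z 0.057 tray [0.0136 0.1658] px [228. 180.]
box [ 562.7 -386.5] sz [90.5 26.3] ang 0.2 z 0.0477 tray [-0.0386 -0.3482] px [421. 215.]
box [ 436.9 -335.6] sz [59.5 62.8] ang 25.2 z 0.0513 tray [-0.1691 -0.3109] px [405. 263.]
box [ 440.1 -232.6] sz [58.3 59.4] ang -1.3 z 0.0514 tray [-0.1768 -0.2081] px [366. 262.]
at [ 0.5518 -0.0095  0.1009] clock 21.25
11 x [np.float64(-0.84), np.float64(-0.34), np.float64(0.0), np.float64(-0.0), np.float64(0.0), np.float64(-0.04)] -> [ 0.4393 -0.2319  0.1012] angle -3.43
4 x [np.float64(-0.0), np.float64(0.0), np.float64(0.79), np.float64(-0.0), np.float64(0.0), np.float64(-0.0)] -> [ 0.4392 -0.2319  0.0222] angle -3.43
3 x [np.float64(0.0), np.float64(0.0), np.float64(-0.84), np.float64(0.0), np.float64(0.0), np.float64(0.0)] -> [ 0.4395 -0.232   0.085 ] angle -3.4
10 x [np.float64(0.63), np.float64(0.75), np.float64(0.0), np.float64(0.0), np.float64(0.0), np.float64(0.05)] -> [ 0.6392 -0.0904  0.085 ] angle -6.26
```

Request:
carry_out(commands=[[1,-0.84,-0.34,0,0,0,-0.04],[1,-0.84,-0.34,0,0,0,-0.04],[1,-0.84,-0.34,0,0,0,-0.04],[1,-0.84,-0.34,0,0,0,-0.04],[1,-0.84,-0.34,0,0,0,-0.04],[1,-0.84,-0.34,0,0,0,-0.04],[1,-0.84,-0.34,0,0,0,-0.04],[1,-0.84,-0.34,0,0,0,-0.04]])

```text
clock: 22.05
position: [0.4722, -0.1722, 0.1008]
ee_rot: [2.3, 2.138, 0.002]
force: [-0.6, 0.0, 0.0]
width: 1.001
gripper_force: 0.0
```

Request:
carry_out(commands=[[1,-0.84,-0.34,0,0,0,-0.04],[1,-0.84,-0.34,0,0,0,-0.04],[1,-0.84,-0.34,0,0,0,-0.04],[1,0,0,0.79,0,0,0],[1,0,0,0.79,0,0,0],[1,0,0,0.79,0,0,0],[1,0,0,0.79,0,0,0],[1,0,0,0,0,0,0]])

```text
clock: 22.85
position: [0.4413, -0.2321, 0.0196]
ee_rot: [-2.287, -2.151, 0.001]
force: [-0.2, 1.4, 0.1]
width: 0.999
gripper_force: 0.0
```

Request:
carry_out(commands=[[0.5,0,0,0,0,0,0],[0.5,0,0,0,0,0,0],[0.5,0,0,0,0,0,0],[0.5,0,0,0,0,0,0],[0.5,0,0,0,0,0,0]])

```text
clock: 23.35
position: [0.4413, -0.2324, 0.0212]
ee_rot: [2.288, 2.152, -0.001]
force: [-2.2, -0.1, 8.4]
width: 0.652
gripper_force: 20.0
```

Request:
carry_out(commands=[[0.5,0,0,-0.84,0,0,0],[0.5,0,0,-0.84,0,0,0],[0.5,0,0,-0.84,0,0,0]])

```text
clock: 23.65
position: [0.4414, -0.232, 0.0844]
ee_rot: [-2.288, -2.152, 0.0]
force: [0.2, -0.3, -1.9]
width: 0.654
gripper_force: 20.0
```

Request:
carry_out(commands=[[0.5,0.63,0.75,0,0,0,0.05],[0.5,0.63,0.75,0,0,0,0.05],[0.5,0.63,0.75,0,0,0,0.05],[0.5,0.63,0.75,0,0,0,0.05],[0.5,0.63,0.75,0,0,0,0.05],[0.5,0.63,0.75,0,0,0,0.05],[0.5,0.63,0.75,0,0,0,0.05],[0.5,0.63,0.75,0,0,0,0.05]])

```text
clock: 24.45
position: [0.6016, -0.1177, 0.0836]
ee_rot: [-2.331, -2.106, 0.0]
force: [0.5, -0.4, -1.7]
width: 0.653
gripper_force: 20.0
```

Request:
carry_out(commands=[[0.5,0.63,0.75,0,0,0,0.05],[0.5,0.63,0.75,0,0,0,0.05],[0.5,0,0,0,0,0,0],[0.5,0,0,0,0,0,0]])

```text
clock: 24.85
position: [0.6413, -0.0905, 0.0833]
ee_rot: [-2.34, -2.096, 0.001]
force: [-0.4, -0.2, -1.3]
width: 0.653
gripper_force: 20.0
```

Run:
```python
from h import *
st=arm.observe();im=arm.get_image('wrist');boxes(cloud(im,st),im['pixels'],.044,.13)
t=tray(.006,-.045)
plan([(*t,.031,TA,None)])
```

```text
box [657.4  33.3] sz [27.6 60.2] ang -6.1 z 0.0578 tray [0.0113 0.0793] px [289.  29.]
box [650.1 -35. ] sz [59.  63.7] ang -9.6 z 0.0578 tray [0.0113 0.0105] px [289. 154.]
box [642.6 -73.5] sz [25.3 72.3] ang -6.6 z 0.1136 tray [ 0.0079 -0.0285] px [283. 247.]
box [ 638.1 -107.6] sz [18.5 60.2] ang -6.5 z 0.1138 tray [ 0.0069 -0.0629] px [282. 318.]
at [ 0.6408 -0.0913  0.0833] clock 24.9
3 x [np.float64(0.02), np.float64(-0.03), np.float64(0.7), np.float64(-0.0), np.float64(0.0), np.float64(-0.02)] -> [ 0.6387 -0.0896  0.0308] angle -6.02
```

Run:
```python
from h import *
im=save('wrist','w5.png')
im=arm.get_image('top');boxes(cloud(im),im['pixels'])
```

```text
box [668.9 119.1] sz [60.6 62.2] ang -5.6 z 0.0571 tray [0.0138 0.1657] px [230. 179.]
box [662.1  50.1] sz [60.5 61.1] ang -5.9 z 0.0571 tray [0.0142 0.0964] px [255. 181.]
box [652.9 -30.5] sz [47.6 60.8] ang -5.5 z 0.0571 tray [0.0135 0.0153] px [285. 184.]
box [ 564.1 -386.5] sz [26.6 88.4] ang -0.2 z 0.0476 tray [-0.0373 -0.3481] px [421. 215.]
box [ 443.9 -349.4] sz [60.2 29.7] ang 25.5 z 0.0514 tray [-0.1606 -0.3238] px [412. 261.]
```

View pics/w5.png

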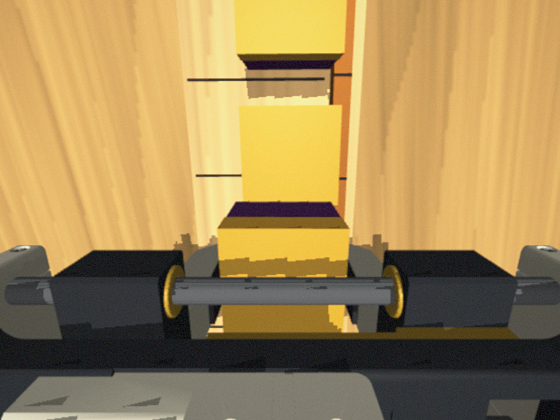

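Box 3 was knocked about 12 mm toward −y: its lid now spans rows 105–202 and crosses the bay line at row 176. I'll put the held box into bay 5, then re-seat box 3.

Request:
carry_out(commands=[[0.5,-0.92,0,0,0,0,0],[0.5,-0.92,0,0,0,0,0],[0.5,-0.92,0,0,0,0,0],[0.5,0,-0.03,0.7,0,0,-0.02],[0.5,0,-0.02,0.7,0,0,-0.02],[0.5,0,0,0.68,0,0,-0.02],[0.5,0,0,0,0,0,0]])

```text
clock: 25.7
position: [0.6301, -0.1602, 0.0295]
ee_rot: [-2.334, -2.098, 0.005]
force: [-1.0, -0.2, -1.6]
width: 0.652
gripper_force: 20.0
```

Request:
carry_out(commands=[[0.5,0,0.09,0,0,0,0],[0.5,0,0.09,0,0,0,0],[0.5,0,0,0,0,0,0]])

```text
clock: 26.0
position: [0.638, -0.16, 0.0328]
ee_rot: [2.334, 2.101, 0.001]
force: [-0.1, -0.6, -1.0]
width: 0.648
gripper_force: 20.0
```

Request:
carry_out(commands=[[0.5,0,0.04,0,0,0,0],[0.5,0,0,0,0,0,0]])

```text
clock: 26.2
position: [0.6383, -0.1599, 0.0321]
ee_rot: [2.335, 2.102, 0.0]
force: [-0.8, 0.8, -0.8]
width: 0.652
gripper_force: 20.0
```

Request:
carry_out(commands=[[0.5,0,0.05,0,0,0,0],[0.5,0,0,0,0,0,0]])

```text
clock: 26.4
position: [0.6384, -0.16, 0.0316]
ee_rot: [-2.334, -2.101, 0.003]
force: [-5.9, -0.1, 2.2]
width: 0.65
gripper_force: 20.0
```

Request:
carry_out(commands=[[0.5,0,0.03,0,0,0,0],[0.5,0,0,0,0,0,0]])

```text
clock: 26.6
position: [0.6384, -0.16, 0.0314]
ee_rot: [-2.333, -2.1, 0.004]
force: [-7.8, 0.6, 2.5]
width: 0.651
gripper_force: 20.0
```

Request:
carry_out(commands=[[0.5,0,-0.03,0.06,0,0,0],[0.5,0,0,0,0,0,0],[0.85,0,0,0,0,0,0],[0.85,0,0,0,0,0,0],[0.85,0,0,0,0,0,0]])

```text
clock: 27.1
position: [0.6404, -0.16, 0.0306]
ee_rot: [2.334, 2.101, 0.002]
force: [-0.0, -0.8, 0.1]
width: 0.834
gripper_force: 0.0
```

Request:
carry_out(commands=[[0.85,0,0,-0.6,0,0,0],[0.9,0,0,-1,0,0,0],[0.9,0,0,-1,0,0,0],[1,0,-1,-0.4,0,0,0],[1,0.8,-1,-0.4,0,0,0],[1,0.9,-0.4,-0.4,0,0,0],[1,0,0,0,0,0,0]])

```text
clock: 27.8
position: [0.5846, -0.1074, 0.1283]
ee_rot: [2.329, 2.106, 0.006]
force: [1.0, 0.6, -0.3]
width: 1.003
gripper_force: 0.0
```

Run:
```python
from h import *
st=arm.observe();im=save('wrist','w6.png');boxes(cloud(im,st),im['pixels'],.044,.07)
im=save('top','t6.png');boxes(cloud(im),im['pixels'])
```

```text
box [657.2  31.3] sz [24.4 60.9] ang -6.9 z 0.0577 tray [0.0113 0.0772] px [369.  19.]
box [649.9 -36.7] sz [60.2 60.7] ang -6.0 z 0.0579 tray [0.0113 0.0088] px [361. 119.]
box [ 638.  -149.1] sz [39.2 60.5] ang -5.9 z 0.0576 tray [ 0.0113 -0.1042] px [342. 254.]
box [ 568.4 -204.3] sz [14.1 19. ] ang -4.5 z 0.06 tray [-0.0521 -0.1664] px [276. 322.]
box [ 664.8 -219. ] sz [22.6  8.8] ang -4.3 z 0.0592 tray [ 0.0453 -0.1708] px [384. 323.]
box [669.3 119.1] sz [60.9 61.9] ang -5.2 z 0.0569 tray [0.0141 0.1658] px [230. 179.]
box [661.7  50. ] sz [60.5 60.7] ang -5.8 z 0.0572 tray [0.0139 0.0962] px [255. 181.]
box [652.3 -36.5] sz [59.9 60.8] ang -6.1 z 0.057 tray [0.0136 0.0093] px [288. 184.]
box [ 565.  -386.6] sz [26.6 90.6] ang -0.1 z 0.0475 tray [-0.0363 -0.348 ] px [421. 215.]
```

Run:
```python
from h import *
t=tray(.0120,.009)
plan([(*t,.10,TA,None),(*t,.030,TA,None)])
```

```text
at [ 0.585  -0.1112  0.1267] clock 27.9
5 x [np.float64(0.65), np.float64(0.46), np.float64(0.21), np.float64(0.0), np.float64(0.0), np.float64(0.0)] -> [ 0.6507 -0.0364  0.1005] angle -5.95
3 x [np.float64(-0.0), np.float64(-0.0), np.float64(0.94), np.float64(0.01), np.float64(0.0), np.float64(0.01)] -> [ 0.6508 -0.0364  0.03  ] angle -6.13
```

Request:
carry_out(commands=[[1,0.65,0.46,0.21,0,0,0],[1,0.65,0.46,0.21,0,0,0],[1,0.65,0.46,0.21,0,0,0],[1,0.65,0.46,0.21,0,0,0],[1,0.65,0.46,0.21,0,0,0],[1,0,0,0,0,0,0]])

```text
clock: 28.5
position: [0.6513, -0.0341, 0.098]
ee_rot: [-2.332, -2.104, -0.002]
force: [-0.5, 0.6, -0.6]
width: 0.995
gripper_force: 0.0
```

Request:
carry_out(commands=[[1,0,0,0.94,0,0,0.01],[1,0,0,0.94,0,0,0.01],[1,0,0,0.9,0,0,0.01],[1,0,0,0,0,0,0],[1,0,0,0,0,0,0]])

```text
clock: 29.0
position: [0.6499, -0.0374, 0.0297]
ee_rot: [-2.339, -2.097, 0.001]
force: [0.1, 0.1, 0.8]
width: 1.002
gripper_force: 0.0
```

Run:
```python
from h import *
s=arm.observe();print(s['position'],totray(s['position']))
```

```text
[ 0.64988413 -0.03742881  0.0296713 ] (np.float64(0.011292623195812696), np.float64(0.008106541372909367))
```

Grip lightly, lift 2 mm, shift +16 mm along the fence.

Request:
carry_out(commands=[[0.5,0,0,0,0,0,0],[0.5,0,0,0,0,0,0],[0.5,0,0,0,0,0,0],[0.5,0,0,0,0,0,0],[0.5,0,0,0,0,0,0]])

```text
clock: 29.5
position: [0.6503, -0.0367, 0.03]
ee_rot: [2.338, 2.098, 0.001]
force: [0.1, -0.0, 2.7]
width: 0.651
gripper_force: 20.0
```

Request:
carry_out(commands=[[0.5,0,-0.02,-0.1,0,0,0],[0.5,0.32,0,0,0,0,0],[0.5,0.32,0,0,0,0,0],[0.5,0,0.04,0,0,0,0],[0.5,0,0.04,0,0,0,0],[0.5,0,0,0,0,0,0]])

```text
clock: 30.1
position: [0.6529, -0.0209, 0.0317]
ee_rot: [-2.338, -2.098, 0.001]
force: [-1.1, -0.1, -1.6]
width: 0.655
gripper_force: 20.0
```

Run:
```python
from h import *
s=arm.observe();print(s['position'],totray(s['position']),s['force'])
```

```text
[ 0.65291144 -0.02087254  0.03174243] (np.float64(0.01255810677449603), np.float64(0.024889662790227765)) [-1.05289125 -0.09386577 -1.55622205]
```

Good (X 12.6, Y 24.9). Nudge to contact, release, retreat and look for the last box.

Request:
carry_out(commands=[[0.5,0,0.03,0,0,0,0],[0.5,0,-0.01,0.08,0,0,0],[0.5,0,0,0,0,0,0],[0.85,0,0,0,0,0,0],[0.85,0,0,0,0,0,0],[0.85,0,0,0,0,0,0]])

```text
clock: 30.7
position: [0.6543, -0.0213, 0.0302]
ee_rot: [2.338, 2.097, 0.001]
force: [-0.5, -0.4, -0.8]
width: 0.838
gripper_force: 0.0
```

Request:
carry_out(commands=[[0.85,0,0,-0.6,0,0,0],[0.9,0,0,-1,0,0,0],[0.9,0,0,-1,0,0,0],[1,0,-1,-0.2,0,0,0],[1,-0.3,-0.95,0,0,0,0],[1,-0.3,-0.95,0,0,0,0],[1,-0.3,-0.95,0,0,0,0]])

```text
clock: 31.4
position: [0.5551, -0.0331, 0.1013]
ee_rot: [2.337, 2.097, 0.002]
force: [0.4, -0.5, 0.4]
width: 1.002
gripper_force: 0.0
```

Run:
```python
from h import *
st=arm.observe();im=save('wrist','w7.png');boxes(cloud(im,st),im['pixels'],.044,.07)
im=arm.get_image('top');boxes(cloud(im),im['pixels'])
t=tray(.006,-.045);b=(.4355,-.335)
plan([(*b,.10,25.3,None),(*b,.022,25.3,None)])
plan([(*b,.085,25.3,None),(*t,.085,TA,None)],(*b,.022,25.3))
```

```text
box [663.6  94.7] sz [15.8 61.8] ang -9.7 z 0.0575 tray [0.011  0.1409] px [439.  14.]
box [658.9  49.9] sz [60.3 61.3] ang -5.9 z 0.0579 tray [0.0111 0.0959] px [431.  90.]
box [651.6 -21.2] sz [60.5 61.4] ang -6.2 z 0.0578 tray [0.0112 0.0244] px [417. 199.]
box [ 622.4 -129. ] sz [26.3  6.5] ang 5.1 z 0.0483 tray [-0.0063 -0.0858] px [377. 328.]
box [668.9 119.1] sz [60.5 62.2] ang -5.5 z 0.057 tray [0.0137 0.1657] px [230. 179.]
box [662.8  62.5] sz [34.8 60.3] ang -6.7 z 0.0572 tray [0.0136 0.1088] px [249. 182.]
box [ 639.2 -160.6] sz [59.6 61.9] ang -6.1 z 0.0571 tray [ 0.0137 -0.1155] px [335. 187.]
box [ 564.3 -386.7] sz [88.5 26.3] ang 0.1 z 0.0476 tray [-0.037  -0.3482] px [421. 215.]
box [ 436.7 -335.2] sz [59.6 61.1] ang 25.4 z 0.0515 tray [-0.1694 -0.3105] px [405. 263.]
at [ 0.5528 -0.0341  0.101 ] clock 31.5
13 x [np.float64(-0.88), np.float64(-0.5), np.float64(0.0), np.float64(-0.0), np.float64(0.0), np.float64(-0.42)] -> [ 0.4343 -0.3366  0.1016] angle 25.05
4 x [np.float64(0.01), np.float64(0.02), np.float64(0.8), np.float64(-0.0), np.float64(0.0), np.float64(-0.01)] -> [ 0.4356 -0.3349  0.0216] angle 25.28
3 x [np.float64(0.0), np.float64(0.0), np.float64(-0.84), np.float64(0.0), np.float64(0.0), np.float64(0.0)] -> [ 0.4355 -0.335   0.085 ] angle 25.3
13 x [np.float64(0.63), np.float64(0.77), np.float64(0.0), np.float64(0.0), np.float64(0.0), np.float64(0.42)] -> [ 0.6401 -0.0898  0.085 ] angle -5.98
```

Request:
carry_out(commands=[[1,-0.88,-0.5,0,0,0,-0.42],[1,-0.88,-0.5,0,0,0,-0.42],[1,-0.88,-0.5,0,0,0,-0.42],[1,-0.88,-0.5,0,0,0,-0.42],[1,-0.88,-0.5,0,0,0,-0.42],[1,-0.88,-0.5,0,0,0,-0.42],[1,-0.88,-0.5,0,0,0,-0.42],[1,-0.88,-0.5,0,0,0,-0.42]])

```text
clock: 32.3
position: [0.4635, -0.2131, 0.101]
ee_rot: [1.951, 2.46, 0.001]
force: [0.6, -0.4, 0.1]
width: 0.996
gripper_force: 0.0
```

Request:
carry_out(commands=[[1,-0.88,-0.5,0,0,0,-0.42],[1,-0.88,-0.5,0,0,0,-0.42],[1,-0.88,-0.5,0,0,0,-0.42],[1,-0.88,-0.5,0,0,0,-0.42],[1,-0.88,-0.5,0,0,0,-0.42],[1,0,0,0,0,0,0]])

```text
clock: 32.9
position: [0.4369, -0.3403, 0.1007]
ee_rot: [1.69, 2.646, -0.003]
force: [-0.1, 0.0, 0.2]
width: 1.0
gripper_force: 0.0
```

Run:
```python
from h import *
b=(.4355,-.335)
plan([(*b,.0215,25.3,None)])
im=arm.get_image('top');boxes(cloud(im),im['pixels'])
```

```text
at [ 0.4369 -0.3403  0.1007] clock 32.9
4 x [np.float64(0.05), np.float64(0.01), np.float64(0.79), np.float64(-0.0), np.float64(0.01), np.float64(-0.02)] -> [ 0.4357 -0.3354  0.0217] angle 25.32
box [668.8 119.2] sz [60.8 61.6] ang -6.2 z 0.0569 tray [0.0136 0.1658] px [230. 179.]
box [661.6  49.9] sz [60.  61.3] ang -5.9 z 0.0572 tray [0.0138 0.0962] px [255. 181.]
box [654.5 -20.8] sz [60.1 61.7] ang -5.8 z 0.0569 tray [0.0141 0.0251] px [282. 183.]
box [ 639.7 -160.2] sz [60.3 61.2] ang -5.9 z 0.0571 tray [ 0.0141 -0.115 ] px [334. 188.]
box [ 432.6 -326.5] sz [59.5 41.5] ang 25.4 z 0.0515 tray [-0.1743 -0.3023] px [402. 265.]
```

Request:
carry_out(commands=[[1,0.04,0,0.79,0,0,-0.02],[1,0.04,0,0.79,0,0,-0.02],[1,0.04,0,0.79,0,0,-0.02],[1,0.04,0,0.79,0,0,0],[1,0,0,0,0,0,0],[0.5,0,0,0,0,0,0],[0.5,0,0,0,0,0,0],[0.5,0,0,0,0,0,0]])

```text
clock: 33.75
position: [0.4363, -0.3322, 0.0222]
ee_rot: [1.677, 2.654, -0.0]
force: [0.0, -0.2, 0.0]
width: 0.789
gripper_force: 0.0
```

Request:
carry_out(commands=[[0.5,0,0,0,0,0,0],[0.5,0,0,0,0,0,0],[0.5,0,0,-0.84,0,0,0],[0.5,0,0,-0.84,0,0,0],[0.5,0,0,-0.84,0,0,0],[0.5,0,0,-1,0,0,0]])

```text
clock: 34.35
position: [0.4348, -0.3316, 0.1094]
ee_rot: [-1.677, -2.655, -0.0]
force: [-0.9, -0.8, -2.3]
width: 0.652
gripper_force: 20.0
```

Request:
carry_out(commands=[[0.5,0.63,0.77,0,0,0,0.42],[0.5,0.63,0.77,0,0,0,0.42],[0.5,0.63,0.77,0,0,0,0.42],[0.5,0.63,0.77,0,0,0,0.42],[0.5,0.63,0.77,0,0,0,0.42],[0.5,0.63,0.77,0,0,0,0.42],[0.5,0.63,0.77,0,0,0,0.42],[0.5,0.63,0.77,0,0,0,0.42]])

```text
clock: 35.15
position: [0.5456, -0.1662, 0.1089]
ee_rot: [-2.1, -2.336, 0.0]
force: [0.4, 0.3, -1.0]
width: 0.649
gripper_force: 20.0
```

Request:
carry_out(commands=[[0.5,0.63,0.77,0,0,0,0.42],[0.5,0.63,0.77,0,0,0,0.42],[0.5,0.63,0.77,0,0,0,0.42],[0.5,0.63,0.77,0,0,0,0.42],[0.5,0.63,0.77,0,0,0,0.42],[0.5,0,0,0,0,0,0],[0.5,0,0,0,0,0,0]])

```text
clock: 35.85
position: [0.6392, -0.0858, 0.1085]
ee_rot: [-2.33, -2.106, 0.001]
force: [0.4, -1.1, -2.4]
width: 0.656
gripper_force: 20.0
```

Run:
```python
from h import *
st=arm.observe();im=arm.get_image('wrist');boxes(cloud(im,st),im['pixels'],.044,.15)
t=tray(.006,-.045)
plan([(*t,.031,TA,None)])
```

```text
box [658.  40.] sz [40.5 60.2] ang -5.9 z 0.0578 tray [0.0112 0.0859] px [294.  37.]
box [651.5 -21.1] sz [60.2 60.2] ang -6.3 z 0.0579 tray [0.0112 0.0245] px [293. 135.]
box [639.9 -70.3] sz [23.1 72.5] ang -5.3 z 0.1385 tray [ 0.0049 -0.0256] px [283. 249.]
box [ 636.  -103.9] sz [16.8 60.2] ang -6.2 z 0.1387 tray [ 0.0045 -0.0594] px [282. 318.]
at [ 0.6387 -0.0868  0.1085] clock 35.9
4 x [np.float64(-0.03), np.float64(0.01), np.float64(0.78), np.float64(-0.0), np.float64(0.0), np.float64(0.01)] -> [ 0.6393 -0.09    0.0305] angle -6.06
```

Request:
carry_out(commands=[[0.5,-0.04,0.01,0.77,0,0,0.01],[0.5,-0.04,0.01,0.77,0,0,0],[0.5,0,0,0.77,0,0,0],[0.5,0,0,0.76,0,0,0],[0.5,0,0,0,0,0,0],[0.5,0,0.09,0,0,0,0],[0.5,0,0.09,0,0,0,0],[0.5,0,0,0,0,0,0]])

```text
clock: 36.7
position: [0.6455, -0.0891, 0.0335]
ee_rot: [2.332, 2.102, 0.002]
force: [0.3, 0.9, -1.4]
width: 0.65
gripper_force: 20.0
```

Request:
carry_out(commands=[[0.5,0,0.05,0,0,0,0],[0.5,0,0,0,0,0,0]])

```text
clock: 36.9
position: [0.6457, -0.0889, 0.0327]
ee_rot: [2.333, 2.104, 0.0]
force: [0.3, 0.5, -3.2]
width: 0.655
gripper_force: 20.0
```

Request:
carry_out(commands=[[0.5,0,0.04,0,0,0,0],[0.5,0,0,0,0,0,0]])

```text
clock: 37.1
position: [0.6458, -0.0889, 0.0321]
ee_rot: [-2.332, -2.104, 0.002]
force: [-3.8, 0.5, 0.4]
width: 0.656
gripper_force: 20.0
```

Request:
carry_out(commands=[[0.5,0,0.02,0,0,0,0],[0.5,0,-0.02,0.08,0,0,0],[0.5,0,0,0,0,0,0],[0.85,0,0,0,0,0,0],[0.85,0,0,0,0,0,0],[0.85,0,0,0,0,0,0]])

```text
clock: 37.7
position: [0.6474, -0.0891, 0.0306]
ee_rot: [2.332, 2.103, 0.002]
force: [0.5, 0.5, -0.6]
width: 0.834
gripper_force: 0.0
```

Request:
carry_out(commands=[[0.85,0,0,-0.6,0,0,0],[0.9,0,0,-1,0,0,0],[0.9,0,0,-1,0,0,0],[1,0,-0.8,-0.6,0,0,0],[1,-0.3,-0.8,-0.6,0,0,0],[0.5,-0.3,-0.8,-0.6,0,0,0],[0.5,-0.3,-0.8,-0.6,0,0,0],[0.5,0,0,0,0,0,0]])

```text
clock: 38.5
position: [0.5639, -0.1044, 0.1585]
ee_rot: [2.332, 2.1, 0.002]
force: [-0.4, 0.0, 0.1]
width: 0.795
gripper_force: 0.0
```

Run:
```python
from h import *
st=arm.observe();im=save('wrist','w8.png');boxes(cloud(im,st),im['pixels'],.044,.07)
im=save('top','t8.png');P=cloud(im);boxes(P,im['pixels'])
z=P[...,2];m=(z>.115)&(z<.14)&(P[...,1]>.2)&(P[...,1]<.45)&(P[...,0]>.42)&(P[...,0]<.6)
n,l,s,c=cv2.connectedComponentsWithStats(m.astype(np.uint8))
for i in range(1,n):
    if s[i,4]>50: print(cv2.minAreaRect((P[l==i][:,:2]*1000).astype(np.float32)))
plan([(.505,.25,.27,3.3,None)])
```

```text
box [657.6  37.2] sz [35.5 60.8] ang -6.0 z 0.0578 tray [0.0111 0.0832] px [384.  24.]
box [651.5 -21. ] sz [59.8 60.8] ang -6.1 z 0.0579 tray [0.0112 0.0246] px [378. 100.]
box [644.  -92.3] sz [60.2 60.7] ang -6.1 z 0.0578 tray [ 0.0112 -0.0471] px [371. 186.]
box [ 637.1 -157. ] sz [54.5 60.7] ang -6.0 z 0.0576 tray [ 0.0112 -0.1121] px [364. 242.]
box [ 567.4 -212.6] sz [29.7 19. ] ang -6.0 z 0.0654 tray [-0.0523 -0.1748] px [298. 318.]
box [668.9 118.9] sz [60.6 61. ] ang -5.7 z 0.0569 tray [0.0137 0.1655] px [230. 179.]
box [661.7  50. ] sz [60.2 61.7] ang -6.0 z 0.0569 tray [0.0139 0.0963] px [255. 181.]
box [654.2 -20.8] sz [60.1 61.1] ang -6.2 z 0.0572 tray [0.0138 0.0251] px [282. 183.]
box [ 563.2 -386.5] sz [91.6 26.9] ang 0.1 z 0.0474 tray [-0.0382 -0.3481] px [421. 215.]
((512.7454833984375, 250.5462646484375), (123.18848419189453, 9.484951972961426), 4.332185745239258)
((507.53814697265625, 319.8077392578125), (99.27118682861328, 10.272781372070312), 2.467594861984253)
((502.8825378417969, 389.4410400390625), (75.15425109863281, 9.41313648223877), 6.609635829925537)
at [ 0.5653 -0.1034  0.1567] clock 38.6
16 x [np.float64(0.88), np.float64(-0.18), np.float64(-0.28), np.float64(0.0), np.float64(0.0), np.float64(-0.1)] -> [0.5032 0.2502 0.2683] angle 3.23
```

Run:
```python
from h import *
plan([(.506,.32,.24,93.3,None)])
```

```text
at [ 0.5653 -0.1034  0.1567] clock 38.6
18 x [np.float64(0.91), np.float64(0.59), np.float64(-0.19), np.float64(0.0), np.float64(0.0), np.float64(-0.96)] -> [0.5063 0.3223 0.2418] angle 93.07
```

Request:
carry_out(commands=[[0.4,0.91,0.59,-0.19,0,0,-0.96],[0.4,0.91,0.59,-0.19,0,0,-0.96],[0.4,0.91,0.59,-0.19,0,0,-0.96],[0.4,0.91,0.59,-0.19,0,0,-0.96],[0.4,0.91,0.59,-0.19,0,0,-0.96],[0.4,0.91,0.59,-0.19,0,0,-0.96],[0.4,0.91,0.59,-0.19,0,0,-0.96],[0.4,0.91,0.59,-0.19,0,0,-0.96]])

```text
clock: 39.4
position: [0.6364, 0.098, 0.1929]
ee_rot: [-1.369, -2.827, -0.001]
force: [-0.7, 0.2, 0.4]
width: 0.401
gripper_force: 0.0
```

Request:
carry_out(commands=[[0.4,0.91,0.59,-0.19,0,0,-0.96],[0.4,0.91,0.59,-0.19,0,0,-0.96],[0.4,0.91,0.59,-0.19,0,0,-0.96],[0.4,0.91,0.59,-0.19,0,0,-0.96],[0.4,0.91,0.59,-0.19,0,0,-0.96],[0.4,0.91,0.59,-0.19,0,0,-0.96],[0.4,0.91,0.59,-0.19,0,0,-0.96],[0.4,0.91,0.59,-0.19,0,0,-0.96]])

```text
clock: 40.2
position: [0.5479, 0.2909, 0.231]
ee_rot: [-0.209, -3.134, -0.001]
force: [-0.6, 0.9, 0.6]
width: 0.401
gripper_force: 0.0
```

Request:
carry_out(commands=[[0.4,0.91,0.59,-0.19,0,0,-0.96],[0.4,0.91,0.59,-0.19,0,0,-0.96],[0.4,0,0,0,0,0,0],[0.4,0,0,0,0,0,0]])

```text
clock: 40.6
position: [0.5056, 0.3234, 0.2407]
ee_rot: [0.086, -3.14, -0.001]
force: [0.4, -1.5, 0.4]
width: 0.404
gripper_force: 0.0
```

```bash
cat >> h.py <<'E'
def boards(P,zlo=.115,zhi=.14,mn=60,box=(.4,.6,.2,.45)):
    z=P[...,2];m=(z>zlo)&(z<zhi)&(P[...,0]>box[0])&(P[...,0]<box[1])&(P[...,1]>box[2])&(P[...,1]<box[3])
    n,l,s,c=cv2.connectedComponentsWithStats(m.astype(np.uint8))
    for i in range(1,n):
        if s[i,4]<mn: continue
        q=P[l==i];vx,vy,x0,y0=cv2.fitLine((q[:,:2]*1000).astype(np.float32),cv2.DIST_L2,0,.01,.01).ravel()
        r=cv2.minAreaRect((q[:,:2]*1000).astype(np.float32))
        print('board',np.round(r[0],1),np.round(r[1],1),'line',np.round([x0,y0],1),'ang',np.degrees(np.arctan(vy/vx)).round(2),'z',np.median(q[:,2]).round(4),'px',c[i].round(),s[i,4])
E
python3 - <<'E'
from h import *
st=arm.observe();print(st['position'],st['joints'].round(2),st['width']);im=save('wrist','w9.png');P=cloud(im,st);np.savez('pics/w9.npz',P=P);boards(P)
E
```

```text
[0.5056266  0.32340653 0.24066625] [-0.09  0.53 -0.87  1.57  0.42  1.24  0.6 ] 0.40439607712001535
board [502.2 249.6] [108.2   8.9] line [497.1 250.4] ang 4.26 z 0.1275 px [206. 194.] 1311
board [505.1 320. ] [100.3   8. ] line [502.  319.8] ang 4.17 z 0.1278 px [280. 204.] 884
board [499.6 389.7] [75.9  8.6] line [497.7 388.6] ang 4.02 z 0.1276 px [353. 203.] 910
```

View pics/w9.png

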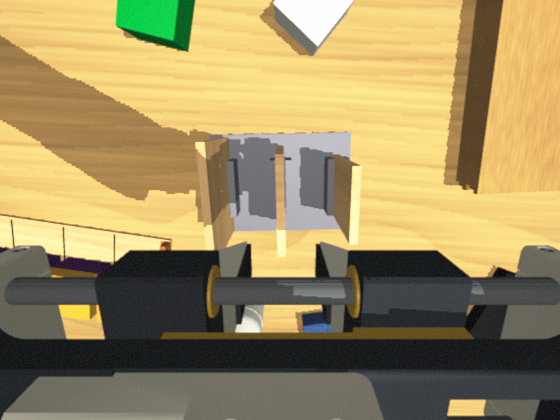

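Run:
```python
from h import *
plan([(.5063,.320,.16,94.2,None),(.5063,.320,.095,94.2,None)])
```

```text
at [0.5064 0.3224 0.2404] clock 40.65
4 x [np.float64(0.0), np.float64(-0.02), np.float64(0.8), np.float64(-0.0), np.float64(-0.0), np.float64(-0.05)] -> [0.5065 0.3204 0.1604] angle 94.17
3 x [np.float64(0.0), np.float64(-0.0), np.float64(0.87), np.float64(-0.0), np.float64(-0.0), np.float64(-0.0)] -> [0.5065 0.3204 0.0951] angle 94.17
```

Request:
carry_out(commands=[[0.4,0,-0.02,0.8,0,0,-0.05],[0.4,0,-0.02,0.8,0,0,-0.05],[0.4,0,-0.02,0.8,0,0,-0.05],[0.4,0,-0.02,0.8,0,0,-0.05],[0.4,0,0,0.87,0,0,0],[0.4,0,0,0.87,0,0,0],[0.4,0,0,0.87,0,0,0],[0.4,0,0,0,0,0,0]])

```text
clock: 41.45
position: [0.5056, 0.318, 0.0922]
ee_rot: [0.112, -3.135, 0.005]
force: [-0.3, -1.6, 0.8]
width: 0.399
gripper_force: 0.0
```

Request:
carry_out(commands=[[0,0,0,0,0,0,0],[0,0,0,0,0,0,0],[0,0,0,0,0,0,0],[0,0,0,0,0,0,0],[0,0,0,0,0,0,0],[0,0,0,0,0,0,0]], squeeze=30)

```text
clock: 42.05
position: [0.5062, 0.3209, 0.0963]
ee_rot: [-0.116, 3.138, 0.001]
force: [-0.3, -0.3, 5.7]
width: 0.09
gripper_force: 30.0
```

Run:
```python
from h import *
s=arm.observe();print(s['position'],s['force'],Ro.from_rotvec(s['ee_rot']).as_matrix()[:,1])
t=tray(0,-.175);print(t)
plan([(.5063,.320,.245,94.2,None),(*t,.26,84,None)])
```

```text
[0.50618172 0.32085058 0.0962827 ] [-0.2877533  -0.34462243  5.73126068] [-7.40376190e-02  9.97255326e-01  4.96648786e-04]
[ 0.61935565 -0.2183253 ]
at [0.5062 0.3209 0.0963] clock 42.05
6 x [np.float64(-0.0), np.float64(-0.01), np.float64(-0.99), np.float64(0.0), np.float64(0.0), np.float64(0.0)] -> [0.5061 0.3193 0.2448] angle 94.25
23 x [np.float64(-0.21), np.float64(-0.93), np.float64(-0.03), np.float64(0.0), np.float64(0.0), np.float64(0.08)] -> [ 0.6192 -0.2164  0.2619] angle 83.7
```

Request:
carry_out(commands=[[0,0,0,-0.6,0,0,0],[0,0,0,-0.9,0,0,0],[0,0,0,-0.9,0,0,0],[0,0,0,-0.9,0,0,0],[0,0,0,-0.9,0,0,0],[0,0,0,-0.9,0,0,0],[0,0,0,-0.9,0,0,0]])

```text
clock: 42.75
position: [0.5054, 0.3204, 0.2472]
ee_rot: [0.117, -3.139, -0.0]
force: [-1.0, 0.4, -1.1]
width: 0.085
gripper_force: 30.0
```

Request:
carry_out(commands=[[0,-0.21,-0.93,-0.03,0,0,0.08],[0,-0.21,-0.93,-0.03,0,0,0.08],[0,-0.21,-0.93,-0.03,0,0,0.08],[0,-0.21,-0.93,-0.03,0,0,0.08],[0,-0.21,-0.93,-0.03,0,0,0.08],[0,-0.21,-0.93,-0.03,0,0,0.08],[0,-0.21,-0.93,-0.03,0,0,0.08],[0,-0.21,-0.93,-0.03,0,0,0.08]])

```text
clock: 43.55
position: [0.5561, 0.1358, 0.2523]
ee_rot: [-0.016, 3.141, 0.0]
force: [-1.0, 0.2, -1.5]
width: 0.086
gripper_force: 30.0
```

Request:
carry_out(commands=[[0,-0.21,-0.93,-0.03,0,0,0.08],[0,-0.21,-0.93,-0.03,0,0,0.08],[0,-0.21,-0.93,-0.03,0,0,0.08],[0,-0.21,-0.93,-0.03,0,0,0.08],[0,-0.21,-0.93,-0.03,0,0,0.08],[0,-0.21,-0.93,-0.03,0,0,0.08],[0,-0.21,-0.93,-0.03,0,0,0.08],[0,-0.21,-0.93,-0.03,0,0,0.08]])

```text
clock: 44.35
position: [0.5948, -0.0508, 0.2583]
ee_rot: [0.084, 3.14, 0.0]
force: [0.6, -0.3, -1.8]
width: 0.087
gripper_force: 30.0
```

Request:
carry_out(commands=[[0,-0.21,-0.93,-0.03,0,0,0.08],[0,-0.21,-0.93,-0.03,0,0,0.08],[0,-0.21,-0.93,-0.03,0,0,0.08],[0,-0.21,-0.93,-0.03,0,0,0.08],[0,-0.21,-0.93,-0.03,0,0,0.08],[0,-0.21,-0.93,-0.03,0,0,0.08],[0,-0.21,-0.93,-0.03,0,0,0.08],[0,0,0,0,0,0,0]])

```text
clock: 45.15
position: [0.6187, -0.2207, 0.2622]
ee_rot: [-0.182, -3.136, 0.003]
force: [-0.2, -0.6, -0.4]
width: 0.085
gripper_force: 30.0
```

Run:
```python
from h import *
for k in range(3):
    st=arm.observe();im=arm.get_image('wrist')
    print(st['position'].round(4),np.round(totray(st['position']),4),Ro.from_rotvec(st['ee_rot']).as_matrix()[:,1].round(4))
save('wrist','w10.png')
P=cloud(im,st)
a=np.radians(TA);X=(P[...,:2]-TO)@[np.cos(a),np.sin(a)];Y=(P[...,:2]-TO)@[-np.sin(a),np.cos(a)];z=P[...,2]
b=(abs(Y+.175)<.03)&(abs(X)<.09)
for lo,hi,nm in((.04,.075,'post'),(.27,.32,'boardtop'),(.15,.27,'board')):
    m=b&(z>lo)&(z<hi);n,l,s,c=cv2.connectedComponentsWithStats(m.astype(np.uint8))
    for i in range(1,n):
        if s[i,4]>40:
            k=l==i;print(nm,s[i,4],c[i].round(),'X',np.percentile(X[k],[1,50,99]).round(4),'Y',np.percentile(Y[k],[1,50,99]).round(4),'z',np.median(z[k]).round(4))
```

```text
[ 0.6187 -0.2207  0.2622] [-0.0004 -0.1775] [ 0.1158  0.9933 -0.002 ]
[ 0.6188 -0.218   0.2623] [-0.0006 -0.1748] [ 1.133e-01  9.936e-01 -4.000e-04]
[ 0.6189 -0.2161  0.2625] [-0.0007 -0.1728] [1.110e-01 9.938e-01 5.000e-04]
post 340 [280. 145.] X [-0.0614 -0.0549 -0.0425] Y [-0.1903 -0.1773 -0.1623] z 0.0658
post 95 [304. 196.] X [-0.0185  0.0112  0.0402] Y [-0.1465 -0.1462 -0.1453] z 0.0541
post 80 [272. 227.] X [0.0413 0.0473 0.0606] Y [-0.1902 -0.1878 -0.1859] z 0.0655
boardtop 2483 [282. 234.] X [-0.0519 -0.0238 -0.0082] Y [-0.1871 -0.1734 -0.1597] z 0.2939
boardtop 743 [282. 317.] X [-0.005   0.0097  0.0226] Y [-0.1798 -0.1738 -0.1672] z 0.2946
board 243 [283. 166.] X [-0.0521 -0.0519 -0.0516] Y [-0.1771 -0.1729 -0.1693] z 0.2384
board 58 [267. 244.] X [-0.0132 -0.0127 -0.0111] Y [-0.1866 -0.1815 -0.1787] z 0.2674
board 58 [298. 244.] X [-0.013  -0.0126 -0.0109] Y [-0.1683 -0.1653 -0.1601] z 0.2669
```

View pics/w10.png

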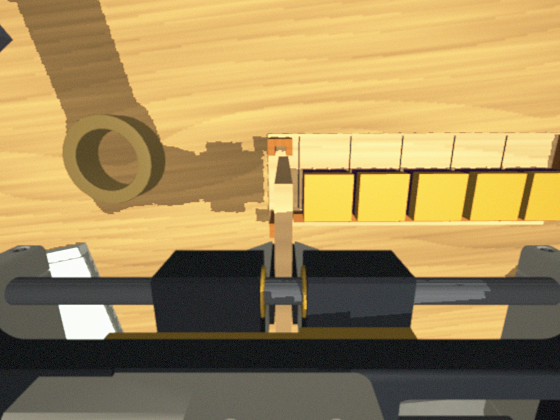

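Request:
carry_out(commands=[[0,-0.05,-0.06,0.78,0,0,-0.06],[0,0,-0.06,0.78,0,0,0],[0,0,0,0.78,0,0,0],[0,0,0,0.78,0,0,0],[0,0,0,0.7,0,0,0],[0,0,0,0,0,0,0],[0,0,0,0,0,0,0],[0,0,0,0,0,0,0]])

```text
clock: 46.15
position: [0.6206, -0.2178, 0.1686]
ee_rot: [0.162, 3.136, -0.0]
force: [-0.2, -0.2, -1.2]
width: 0.084
gripper_force: 30.0
```

```bash
cat > m.py <<'E'
from h import *
A=[];Q=[]
for k in range(4):
    st=arm.observe();im=arm.get_image('wrist');Q.append(np.r_[totray(st['position']),st['position'][2],np.degrees(np.arctan2(*Ro.from_rotvec(st['ee_rot']).as_matrix()[[1,0],1]))])
print(np.round(Q,4))
save('wrist','w11.png')
P=cloud(im,st)
a=np.radians(TA);X=(P[...,:2]-TO)@[np.cos(a),np.sin(a)];Y=(P[...,:2]-TO)@[-np.sin(a),np.cos(a)];z=P[...,2]
zt=st['position'][2]
b=(abs(Y+.175)<.03)&(abs(X)<.09)
for lo,hi,nm in((.058,.072,'post'),(zt+.025,zt+.038,'boardtop'),(.075,zt-.005,'board')):
    m=b&(z>lo)&(z<hi);n,l,s,c=cv2.connectedComponentsWithStats(m.astype(np.uint8))
    for i in range(1,n):
        if s[i,4]>40:
            k=l==i;f=np.polyfit(X[k],Y[k],1)
            print(nm,s[i,4],c[i].round(),'X',np.percentile(X[k],[1,50,99]).round(4),'Y',np.percentile(Y[k],[1,50,99]).round(4),'z',np.percentile(z[k],[1,50,99]).round(4),'slopedeg',np.degrees(f[0]).round(2))
E
python3 m.py
```

```text
[[ 1.20000e-03 -1.74300e-01  1.68600e-01  8.40860e+01]
 [ 1.20000e-03 -1.74500e-01  1.68600e-01  8.40757e+01]
 [ 1.10000e-03 -1.74600e-01  1.68500e-01  8.40621e+01]
 [ 1.00000e-03 -1.74700e-01  1.68300e-01  8.40529e+01]]
post 593 [283. 150.] X [-0.061  -0.0543 -0.0424] Y [-0.1899 -0.1752 -0.1614] z [0.0591 0.0659 0.0674] slopedeg -0.19
boardtop 1952 [282. 233.] X [-0.0502 -0.0265 -0.0063] Y [-0.1829 -0.1756 -0.1679] z [0.1943 0.1999 0.2053] slopedeg -0.01
boardtop 439 [282. 318.] X [0.0071 0.0167 0.0247] Y [-0.1791 -0.1756 -0.1716] z [0.1987 0.2    0.2059] slopedeg -0.0
board 182 [283. 164.] X [-0.0503 -0.0501 -0.0499] Y [-0.1794 -0.1755 -0.1716] z [0.0833 0.134  0.1616] slopedeg 141.53
```

View pics/w11.png

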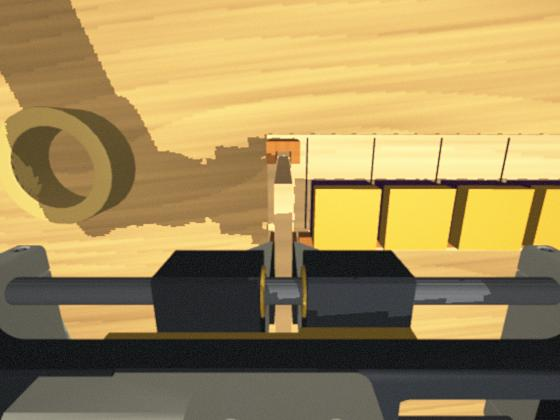

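Board edge sits at the groove of the near post (283,150), centred within 0.5 mm in both axes. I'll descend in stages, watching the force.

Request:
carry_out(commands=[[0,0,0,0.4,0,0,0],[0,0,0,0.3,0,0,0],[0,0,0,0.3,0,0,0],[0,0,0,0,0,0,0]])

```text
clock: 46.8
position: [0.6189, -0.2182, 0.1404]
ee_rot: [-0.163, -3.135, -0.001]
force: [-0.9, -0.2, -1.2]
width: 0.086
gripper_force: 30.0
```

Request:
carry_out(commands=[[0,0,0,0.3,0,0,0],[0,0,0,0,0,0,0]])

```text
clock: 47.0
position: [0.6194, -0.2182, 0.1337]
ee_rot: [-0.163, -3.136, -0.0]
force: [0.2, 0.4, -1.8]
width: 0.082
gripper_force: 30.0
```

```bash
python3 m.py
```

```text
[[ 0.00000e+00 -1.74900e-01  1.33700e-01  8.40503e+01]
 [ 2.00000e-04 -1.74900e-01  1.34200e-01  8.40511e+01]
 [ 5.00000e-04 -1.74900e-01  1.34600e-01  8.40497e+01]
 [ 6.00000e-04 -1.74800e-01  1.34900e-01  8.40500e+01]]
post 775 [282. 154.] X [-0.0614 -0.0544 -0.0424] Y [-0.1901 -0.176  -0.1617] z [0.0584 0.0658 0.0674] slopedeg 2.19
boardtop 1951 [282. 233.] X [-0.0506 -0.0269 -0.0069] Y [-0.1831 -0.1757 -0.1681] z [0.1608 0.1664 0.1716] slopedeg -0.05
boardtop 441 [282. 318.] X [0.0064 0.0163 0.0242] Y [-0.1793 -0.1757 -0.1717] z [0.1651 0.1664 0.1725] slopedeg 0.07
board 142 [282. 165.] X [-0.0508 -0.0506 -0.0504] Y [-0.1795 -0.1755 -0.1717] z [0.0781 0.1073 0.1285] slopedeg 85.66
```

Request:
carry_out(commands=[[0,0,0,0.4,0,0,0],[0,0,0,0.4,0,0,0],[0,0,0,0.4,0,0,0],[0,0,0,0.2,0,0,0],[0,0,0,0,0,0,0],[0,0,0,0,0,0,0]])

```text
clock: 47.85
position: [0.6199, -0.2182, 0.0997]
ee_rot: [-0.163, -3.137, -0.0]
force: [0.7, 0.2, -1.4]
width: 0.088
gripper_force: 30.0
```

Request:
carry_out(commands=[[0,0,0,0.1,0,0,0],[0,0,0,0,0,0,0]])

```text
clock: 48.05
position: [0.6199, -0.2183, 0.0973]
ee_rot: [0.163, 3.137, -0.0]
force: [0.7, -0.7, -1.0]
width: 0.088
gripper_force: 30.0
```

Request:
carry_out(commands=[[0,0,0,0.08,0,0,0],[0,0,0,0,0,0,0],[0,0,0,0,0,0,0]])

```text
clock: 48.35
position: [0.6198, -0.2183, 0.0952]
ee_rot: [-0.163, -3.137, 0.0]
force: [-0.8, -0.2, -0.8]
width: 0.086
gripper_force: 30.0
```

Request:
carry_out(commands=[[0,0,0,0.06,0,0,0],[0,0,0,0,0,0,0]])

```text
clock: 48.55
position: [0.6201, -0.2182, 0.0943]
ee_rot: [0.163, 3.137, -0.0]
force: [-2.0, 0.5, 3.5]
width: 0.084
gripper_force: 30.0
```

Request:
carry_out(commands=[[0,0,0,0.05,0,0,0],[0,0,0,0,0,0,0]])

```text
clock: 48.75
position: [0.6202, -0.2182, 0.0943]
ee_rot: [0.163, 3.136, -0.001]
force: [-4.5, 0.6, 14.7]
width: 0.086
gripper_force: 30.0
```

Request:
carry_out(commands=[[0,0,0,-0.03,0,0,0],[0.3,0,0,0,0,0,0],[0.3,0,0,0,0,0,0],[0.3,0,0,0,0,0,0],[0.3,0,0,-0.5,0,0,0],[0.3,0,0,-1,0,0,0],[0.3,0,0,-1,0,0,0],[0.3,0,0,-1,0,0,0]])

```text
clock: 49.55
position: [0.6199, -0.218, 0.1825]
ee_rot: [0.163, 3.137, 0.0]
force: [0.6, -0.6, -0.9]
width: 0.296
gripper_force: 0.0
```

Request:
carry_out(commands=[[0.3,0,0,-1,0,0,0],[0.3,0.5,-0.6,-0.6,0,0,0],[0.3,0.8,-0.6,0,0,0,0],[0.3,0.8,-0.6,0,0,0,0],[0.3,0.8,-0.6,0,0,0,0],[0.3,0.8,-0.6,0,0,0,0],[0.3,0.8,-0.6,0,0,0,0],[0.3,0.8,-0.6,0,0,0,0]])

```text
clock: 50.35
position: [0.4765, -0.3093, 0.2216]
ee_rot: [0.163, 3.137, -0.001]
force: [-0.1, -1.6, 1.2]
width: 0.294
gripper_force: 0.0
```

Request:
carry_out(commands=[[0.3,0.8,-0.6,0,0,0,0],[0.3,0.8,-0.6,0,0,0,0],[0.3,0,0,0,0,0,0],[0.3,0,0,0,0,0,0]])

```text
clock: 50.75
position: [0.4343, -0.3349, 0.2215]
ee_rot: [0.165, 3.136, -0.001]
force: [0.3, 0.1, 0.3]
width: 0.301
gripper_force: 0.0
```

Run:
```python
from h import *
im=save('top','t12.png');P=cloud(im);boxes(P,im['pixels']);boards(P,mn=40,box=(.4,.72,-.26,.45))
print(arm.observe()['position'])
a=np.radians(TA);X=(P[...,:2]-TO)@[np.cos(a),np.sin(a)];Y=(P[...,:2]-TO)@[-np.sin(a),np.cos(a)]
m=(abs(Y+.175)<.02)&(P[...,2]>.112)&(P[...,2]<.14);print('board tray X',np.percentile(X[m],[1,99]),'Y',np.median(Y[m]),'z',np.median(P[...,2][m]))
```

```text
box [668.7 119.1] sz [61.2 60.7] ang -5.9 z 0.057 tray [0.0135 0.1657] px [230. 179.]
box [661.8  50.2] sz [60.6 61.2] ang -6.2 z 0.0569 tray [0.0139 0.0965] px [255. 181.]
box [654.3 -20.9] sz [59.9 61.3] ang -6.2 z 0.0571 tray [0.0139 0.025 ] px [282. 183.]
box [646.1 -92.2] sz [59.8 61.3] ang -6.0 z 0.0571 tray [ 0.0133 -0.0467] px [309. 185.]
box [ 639.4 -160. ] sz [60.3 60.6] ang -5.9 z 0.0573 tray [ 0.0138 -0.1149] px [334. 188.]
box [ 563.8 -386.6] sz [26.1 88.3] ang -0.2 z 0.0477 tray [-0.0375 -0.3482] px [421. 215.]
board [685.5 280.4] [21.4 19.7] line [684.4 279.2] ang 38.01 z 0.1278 px [162. 166.] 75
board [ 621.1 -218. ] [  8.7 100.4] line [ 620.6 -217.5] ang -5.99 z 0.125 px [360. 187.] 150
board [513.3 250.7] [124.1  10.1] line [511.2 249.8] ang 4.14 z 0.1264 px [171. 234.] 237
board [502.8 389.9] [74.8 10.8] line [503.9 389.1] ang 5.04 z 0.1256 px [115. 237.] 158
[ 0.43494476 -0.33426873  0.22147611]
board tray X [-0.0481485   0.05125664] Y -0.17347986563989065 z 0.12476423946638417
```

View pics/t12.png

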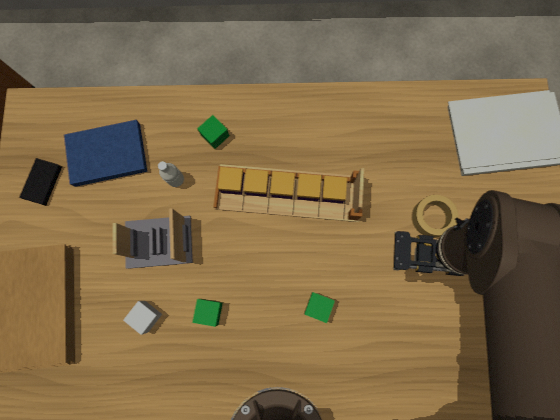

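The five boxes stand in a straight row at (230..334, 179..188) and the board is upright in the grooves at (360,187) with its top at 125 mm. The other two boards stand in the rack at (115,237) and (171,234), the bottle and tape haven't moved, and the arm is clear.

```bash
python3 -c "
from cell import arm
print(arm.sign_off())"
```

```text
the job is handed in; nothing more can be done
None
```

All five boxes stand in a straight, flush row in bays 1–5, and the 100 mm board is fully home in the grooves. The other two boards, the tape roll and the glue bottle were left in place, and the job is handed in at about 51 s; sign-off returned no verdict.

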